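Refit the return spring and palm cap of a hand press

TASK

Put the little hand press back together: thread the return spring over the ram rod, tail end first, turning it gently a little either way while it snags until its bent-in tail finds the keyway, and slide it right down onto the press; never force it. Then fit the palm cap over the rod end so that it sits squarely on the spring, let go, and leave the other things on the bench alone.

Things in the scene. Friction and masses are not known exactly. Their poses are not given: they have to be found in the camera images.
- press: Small iron C-frame hand press, fixed: base plate 184 x 112 mm, column at its +x end, arm ending in a round boss (56 mm across) whose top is 135 mm above the bench. Origin: centre of the base's underside, z up; the upright ram axis is 36 mm from it towards -x. Nothing but the ram rod stands higher than the boss top.
- rod_top (a point): Centre of the ram rod's top end (axes of the press), 197 mm above the bench. Steel rod 24 mm thick, end chamfered 2 mm, with one keyway, 4.1 mm wide, cut to 4.5 mm from the axis, open at the end face and running down to the boss. The rod may stand turned: the keyway faces up to 1.25 rad either side of the press's -x, angle not measured. It cannot sink and turns only under more than 0.4 N m.
- seat (a point): Centre of the boss top, 62 mm straight below rod_top: the flat seat on which the foot of the spring comes to rest. Home, the spring's middle is 25 mm above this point and the rod stands 12 mm out of the spring.
- spring_mid (a point): Centre (half-way up) of the steel return spring, standing on its foot: 50 mm long, 31.5 mm outside, 25.9 mm inside (about 0.75 mm clear of the rod all round), wire 2.8 mm, 6 turns, flat ends, 37 g; z is its axis, up. Springy lengthwise: 2 N per mm between its middle and its foot, for about 6 mm; stiff in twist. It must never be pressed on the press with more than 15 N.
- spring_tail (a point): Inner tip of the spring's tail: at the foot the wire is bent straight inwards on the spring's own -x side, 2.8 mm thick, to 6 mm from the axis, 1.4 mm above the foot. It only passes down the rod inside the keyway (slides freely within 0.1 rad of it, drops in but drags or jams up to 0.25 rad off); elsewhere it lands on the rod's end face and holds the spring up. Axes of the spring.
- cap_mid (a point): Centre (half-way up) of the palm cap, standing on its skirt: 36 mm high, 140 g, z up. Skirt 38 mm across, 16 mm high, with a blind bore 26 mm across, 16 mm deep, open downwards; above it a round black head 52 mm across, straight-sided from 18 to 28 mm above the foot. Fitted, the skirt rests on the spring, this point 6 mm above rod_top. Keep its push on the press under 25 N.
- dish: Bystander: aluminium bowl 124 mm across, 45 mm high; origin centre of underside. Leave alone
- jar: Bystander: white jar with a red lid, 52 mm across, 55 mm high; origin centre of underside. Leave alone
- hammer: Bystander: small hammer lying on the bench; origin at its underside. Leave alone
- stake: Bystander: steel bench block 70 x 50 x 22 mm; origin centre of underside. Leave alone
There are look-alikes about, which are no part of the job. Of the things that look like the press, the smaller one is meant.

How it is judged:
By the outcome, as a careful person would: the job done as asked, in the order asked, and still so for the second after the job is handed in, with the robot touching nothing.
It also fails if it takes over 72 s, if anything falls off the work surface, if the arm or the gripper's body presses on something with over 40 N, if the wrist force passes 120 N, or if a joint passes its speed limit or range.

ROBOT

A 6-joint arm with a two-finger parallel gripper is mounted at the origin on the work surface. World frame = base frame: x ahead of the robot, y to its left, z up, the work surface at z = 0. Lengths are in mm, angles in rad, forces in N, time in s.
With the tool pointing down it reaches from about 425 to 925 mm from the base axis. Payload 12.5 kg.
Tool frame: the origin (TCP) lies between the finger pads; the fingertips stand 14 mm ahead of it and the grasp point (between the pads) lies 5 mm behind it (tips_ahead is the distance from the TCP to the fingertips, in mm); z points along the fingers, x is the direction in which the jaws open and shut, and the axes are right-handed (so a half turn about z gives the same grasp; the last joint's range is limited). The gripper opens to 85 mm and grips with 20 to 120 N. Pads are 22 mm wide; open, the fingers measure 114 mm over their backs; the gripper's body (76 mm by 85 mm) begins 54 mm behind the grasp point. The pads swing forward as they close: fully open they stand 13 mm farther back than shut.
Start: joints at [1.011, 0.491, 1.559, -0, 1.092, -0.106], TCP at [273.975, 561.766, 245.327] pointing down, gripper open.
Joint ranges: [-3.1, 3.1], [-0.84, 2.19], [0.05, 2.79], [-1.13, 4.28], [0.06, 2.93], [-2.69, 2.69]. Speed limits (rad/s): [2.22, 2.22, 2.79, 3.14, 3.14, 3.14].

INTERFACE

Orientations are given as a unit quaternion [x, y, z, w].
In Python, from workcell import * gives the robot as it stands.
- The arm moves only by the shell command python3 -m handwheel 'ROWS'. ROWS is JSON, a list of rows, each an object with "dp": the shift along the tool's x, y, z in m, a list of three; "delta_rot": the turn, a rotation vector about the tool's x, y, z in rad, a list of three; "gripper": the finger opening in m, from 0 to 0.0854. A call has 1 to 5 rows; each row shifts and turns the commanded pose from where the row before left it, along the tool's axes as they then stand; what a row does not reach is not made up. A row lasts 1/12 s, in which the tool goes at most 41.7 mm and 7.16 degrees, less where a joint would pass 70% of its speed; a pose out of reach is approached as far as the arm can. A call with a gripper value outside its range is refused whole. The fingers move at their own pace and stop on an object; the grip force is fixed at half the most. Time passes only in rows, so rows that do not move let the fingers close. It gives the time, the measured TCP pose, the force and the opening at its end, in the units of the state.
- state(): the state, without advancing time (a new reading comes with each control period).
- read_camera(name): name is "side" or "top"; returns a dict with "image" (384x512x3 uint8, red, green, blue), "depth" (384x512 float32, mm along the optical axis (not along the pixel's ray), 0 where there is no reading), "fx", "fy", "cx", "cy" (pixels), "rvec" (rotation vector, rad) and "tvec" (3), from world to camera coordinates, as OpenCV has them. Camera axes: x right, y down, z forward; pixel columns grow to the right and rows downward; lengths in mm; the calibration is good to about 2 mm. A picture is of the moment at which its call begins.
- sign_off(): hands the job in, once; it reports no verdict.
Trained networks look in a picture, given as the dict that the camera call returned (one of the last four; its "shot" number tells which), for a name from the list of things; names that differ only in an ending like _2 or _b are one class to them, and where a whole thing is asked for, a point or a joint stands for the part that bears it (a point fixed in the world has none). Each returns a list of dicts, best first, with "confidence" (0 to 1); they miss things now and then, are a little off and sometimes report something else, mostly with a low value. They report only what shows in the picture. A call takes as long as a camera call. They do not tell look-alikes from the thing itself.
- regions_of(target, picture): "mask" (384x512 bool, what is visible of it) and "box" ([centre column, centre row, width, height] in pixels, round what is visible of it).
The state is a dict: "clock": time; "joint_pos": joint angles; "joint_velocities": joint speeds; "joint_torque": joint torques, N m; "ee_pos": TCP position; "orientation": TCP orientation; "force": force on the tool from outside, world axes, zero at the start; "moment": the same for the moment, N m; "finger_gap": opening from 0.0 (shut) to 1.0 (fully open).
Only numpy, scipy, OpenCV 4.12 (cv2) and the standard library are available. Lean on these libraries where they do the work, as an engineer would, in place of code of your own. Each camera call takes 0.05 s, during which the arm holds its last target.

## Working session

There is one attempt and no reset: what is moved stays moved. The work goes in short steps, Python scripts to look and compute and a shell command to move; the robot and the scene stay as the last step left them, time stands still between calls to the robot, and variables do not carry over. Pictures are saved under pics/ and viewed, and the job is handed in when it is done.

```bash
ls; mkdir -p pics; cat > h.py <<'E'
from workcell import *
import numpy as np, cv2
def save(p,n): cv2.imwrite('pics/'+n,p['image'][:,:,::-1])
def w(p,u,v,d=None):
    u=np.asarray(u,float);v=np.asarray(v,float)
    if d is None: d=p['depth'][v.astype(int),u.astype(int)]
    c=np.stack([(u-p['cx'])/p['fx']*d,(v-p['cy'])/p['fy']*d,d],-1)
    R,_=cv2.Rodrigues(np.array(p['rvec'],float)); return (c-np.array(p['tvec']).ravel())@R
def proj(p,X):
    K=np.array([[p['fx'],0,p['cx']],[0,p['fy'],p['cy']],[0,0,1]],float)
    return cv2.projectPoints(np.array(X,float).reshape(-1,3),np.array(p['rvec'],float),np.array(p['tvec'],float),K,None)[0].reshape(-1,2)
E
python3 - <<'E'
from h import *
for n in ['top','side']:
    p=read_camera(n); save(p,n+'0.png'); np.savez('/tmp/'+n+'0.npz',**p)
    R,_=cv2.Rodrigues(np.array(p['rvec'],float)); print(n,p['shot'],p['fx'],'cam at',-R.T@np.array(p['tvec']).ravel(),R[2])
    for t in ['press','spring_mid','cap_mid','dish','jar','hammer','stake']:
        for r in regions_of(t,p):
            m=r['mask']; ys,xs=np.nonzero(m); X=w(p,xs,ys); X=X[p['depth'][ys,xs]>0]
            print(t,round(r['confidence'],2),np.round(r['box']),X.mean(0).round() if len(X) else None, X.min(0).round(),X.max(0).round())
print(state())
E
```

```text
pics
top 1 346.9863802510162 cam at [3.72162264e+02 6.71812514e-01 1.10440949e+03] [ 0.17482501 -0.00398951 -0.98459144]
press 0.8 [122. 284.  80.  95.] [281. 390. 111.] [135. 303.  -4.] [423. 561. 287.]
press 0.59 [284. 169.  38.  63.] [614. -62.  69.] [ 529. -122.    1.] [722.  -7. 201.]
cap_mid 0.74 [334. 201.  12.  19.] [ 528. -222.   34.] [ 504. -249.    1.] [ 560. -200.   42.]
dish 0.81 [385. 154.  40.  36.] [ 679. -399.   23.] [ 614. -451.    2.] [ 733. -330.   51.]
jar 0.81 [126. 165.  24.  21.] [640. 431.  43.] [618. 409.  -3.] [683. 483.  62.]
hammer 0.65 [200. 136.  60.  67.] [736. 200.  24.] [632. 102.  -3.] [862. 304.  34.]
hammer 0.45 [385. 153.  34.  34.] [ 680. -399.   22.] [ 614. -450.    2.] [ 733. -332.   50.]
stake 0.62 [405. 256.  27.  28.] [ 352. -434.   21.] [ 312. -474.   -4.] [ 392. -401.   30.]
stake 0.62 [124. 164.  21.  21.] [639. 429.  48.] [618. 409.  13.] [664. 458.  62.]
side 2 430.99035983149486 cam at [  -74.15542127 -1222.41073569   975.60982774] [ 0.37829293  0.76466833 -0.52170567]
press 0.97 [158. 177.  69.  73.] [279. 388.  97.] [132. 298.  -7.]
[... 811 characters left out ...]
  550.]
{'clock': 0.8, 'joint_pos': array([ 1.01135881e+00,  4.90884168e-01,  1.55889790e+00, -8.25761970e-06,
        1.09169666e+00, -1.05619421e-01]), 'joint_velocities': array([-0.00021369, -0.00079488,  0.00018199, -0.00130211,  0.00129585,
       -0.00029696]), 'joint_torque': array([-4.83060758e-04, -6.18217421e+01, -2.61843020e+01, -4.00297608e-05,
        3.44432647e-04,  6.62273436e-06]), 'ee_pos': array([274.00053795, 561.75439434, 245.33750904]), 'orientation': array([ 8.48055694e-01,  5.29907102e-01,  5.28269897e-05, -2.16307583e-05]), 'force': array([-0.07669329, -0.21148081, -0.33375512]), 'moment': array([0.01104466, 0.05961509, 0.02041389]), 'finger_gap': 1.0010386319640807}
```

```bash
python3 - <<'E'
from h import *
for n in ['top','side']:
    im=np.load(f'/tmp/{n}0.npz')['image'][:,:,::-1]
    c=im[90:340,70:440] if n=='top' else im[130:350,100:390]
    cv2.imwrite(f'pics/{n}0c.png',cv2.resize(c,None,fx=2.15 if n=='top' else 2.7,fy=2.15 if n=='top' else 2.7,interpolation=cv2.INTER_CUBIC))
E
```

```text
(no output)
```

View pics/top0c.png

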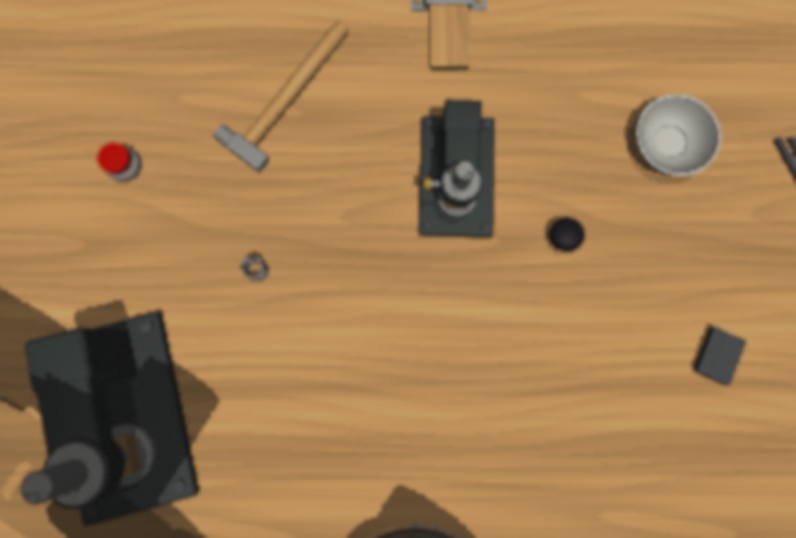

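View pics/side0c.png

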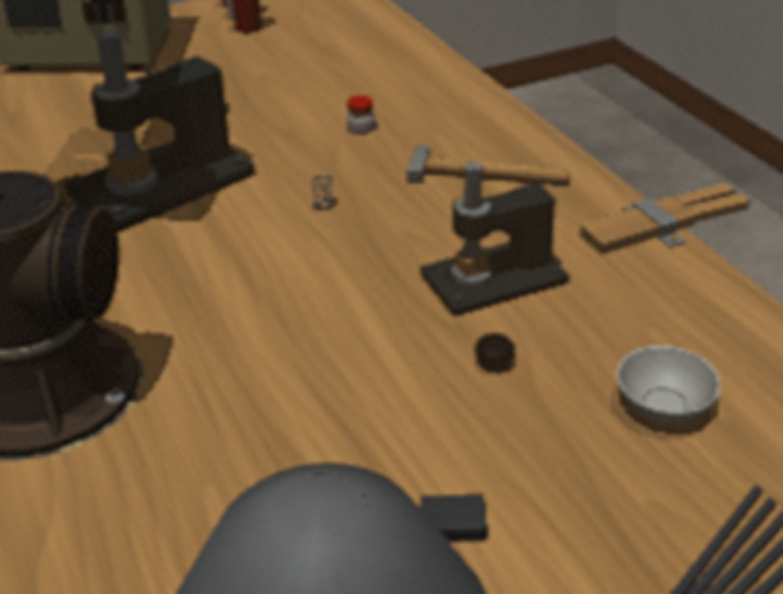

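```bash
python3 - <<'E'
from h import *
t=dict(np.load('/tmp/top0.npz')); s=dict(np.load('/tmp/side0.npz'))
def z(p,u,v,r,f=13):
    return cv2.resize(p['image'][v-r:v+r,u-r:u+r,::-1],(390,290) if 0 else (380,380),interpolation=cv2.INTER_NEAREST)
a=np.hstack([z(t,189,214,12),z(t,285,172,14)]); cv2.imwrite('pics/z1.png',a)
b=np.hstack([z(s,219,201,14),z(s,275,200,18)]); cv2.imwrite('pics/z2.png',b)
d=t['depth']
print('spring',[w(t,u,v).round() for u,v in[(189,214),(185,212),(193,216),(188,209)]])
np.set_printoptions(linewidth=200)
def zmap(p,u0,u1,v0,v1):
    vv,uu=np.mgrid[v0:v1,u0:u1]; X=w(p,uu,vv); print(X[...,2].round().astype(int)); return X
zmap(t,180,198,206,222)
zmap(t,276,296,160,190)
E
```

```text
spring [array([489., 232.,   4.]), array([493., 240.,  24.]), array([481., 217.,  16.]), array([505., 236.,   1.])]
[[   1    3    7    4    0    5    5    1    4    5    1    5    1    3    3    4    2    1]
 [   1    3    2    2    5    2    1    2    3    3    1    3    0    1    2    2    0    2]
 [  -1    4    0    4    4    3    0   -1   -1    2    0    4    3    1    3    2   -1    1]
 [   3    5    0    0    2    2   -3   47    1    0    1   -2    3    8    2    3    4    2]
 [   5    4    3    0   53   51   43   46   55   51    3    3    1    2    5    0    1   -1]
 [  -1    1    3   50   45   34   25   24   14   16   54   30    7    8    4   -3    2    0]
 [   0    1   51   44   33   24   12    2    2   -3   51   50   16    2    7    4    3    0]
 [   4    7   53   35   23   15    3    0    7    1    1   51   33   10    0    0    5    4]
 [   2    0   56   37   25    1    3    0    4    4    4   54   28   21    5    3    3    4]
 [   2   -2   50   36   13   -2    3    2    4   -1    1   56   31   19    5   -1    4    3]
 [  -1    3   55   38   15    5    0   -4    0    0   
[... 2895 characters left out ...]
  132  136  137  134  133  132  134  130  132  129  112   18   17   20   20   16]
 [  38   30  108  114  120  128  132  134  131  130  134  127  122  105   28   20   21   19   17   19]
 [  34   30 1104  104  108  110  122  117  117  120  115  108  100   33   23   22   20   19   17   21]
 [  31   38   53   48   50   97  100  105  104  102   56   34   29   29   19   17   19   18   19   22]
 [  28   33   33   35   36   37   35   36   34   35   37   32   29   17   23   21   17   17   19   16]
 [  26   34   29   31   32   32   31   32   30   30   31   31   31   17   17   19   19   19   19   18]
 [  19   26   35   31   30   30   31   33 1104   31   31   21   20   19   19   16   21   17   19   18]]
```

View pics/z1.png

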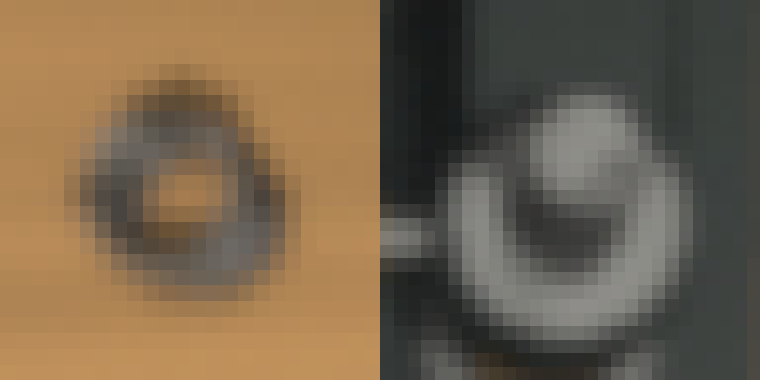

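View pics/z2.png

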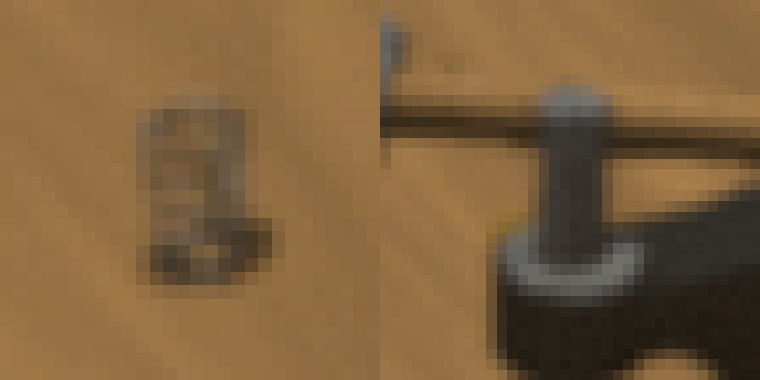

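```bash
cat >> h.py <<'E'
from scipy.optimize import least_squares
def circ(P,r):
    return least_squares(lambda c:np.hypot(P[:,0]-c[0],P[:,1]-c[1])-r,np.median(P[:,:2],0),loss='soft_l1').x
def disc(P):  # mid of extents in several directions
    a=np.linspace(0,np.pi,12,endpoint=False);D=np.c_[np.cos(a),np.sin(a)]
    q=P[:,:2]@D.T; m=(q.max(0)+q.min(0))/2; return np.linalg.lstsq(D,m,rcond=None)[0],(q.max(0)-q.min(0)).round()
def region(p,c,r,z0,z1):
    vv,uu=np.mgrid[0:384,0:512]; X=w(p,uu,vv); m=(np.hypot(X[...,0]-c[0],X[...,1]-c[1])<r)&(X[...,2]>z0)&(X[...,2]<z1)&(p['depth']>0)
    return X[m]
E
python3 - <<'E'
from h import *
for n in ['top','side']:
    t=dict(np.load(f'/tmp/{n}0.npz'))
    P=region(t,(487,231),30,44,60); print(n,'spring',len(P),disc(P),circ(P,14.3))
    P=region(t,(578,-62),40,190,206); print('rod',len(P),P.mean(0),disc(P))
    P=region(t,(578,-62),60,130,142); print('boss',len(P),P.mean(0),disc(P))
    P=region(t,(528,-225),40,20,50); print('cap',len(P),P.mean(0),disc(P), P[:,2].max())
    P=region(t,(622,-62),130,10,30);print('base',P[:,:2].min(0),P[:,:2].max(0))
    if n=='top':
        Q=np.float32(P[:,:2]);print(cv2.minAreaRect(Q))
E
```

```text
top spring 31 (array([483.59763812, 229.75345941]), array([31., 31., 29., 29., 30., 30., 29., 30., 31., 30., 30., 31.])) [483.36333889 229.62337324]
rod 64 [584.96657695 -63.17039992 197.60059311] (array([585.57484574, -63.7298585 ]), array([22., 23., 23., 23., 23., 23., 22., 24., 24., 25., 24., 23.]))
boss 254 [590.13380314 -62.72917993 134.67328034] (array([596.60239916, -64.31432537]), array([77., 76., 73., 68., 61., 54., 52., 54., 63., 72., 78., 79.]))
cap 220 [ 528.40936545 -222.15331707   34.05596014] (array([ 529.42786163, -223.50080765]), array([51., 50., 50., 49., 51., 51., 51., 51., 51., 50., 50., 51.])) 42.15725375094755
base [ 528.54866271 -122.40343296] [714.8715136   -6.98987346]
((621.4708862304688, -65.23361206054688), (112.11935424804688, 184.1373291015625), 87.6323471069336)
side spring 10 (array([482.68576612, 227.86190954]), array([29., 29., 30., 32., 32., 30., 26., 25., 27., 28., 29., 30.])) [482.80684797 228.33148871]
rod 23 [584.10739967 -66.87906496 195.61751869] (array([584.25910959, -66.75309985]), array([19., 22., 24., 25., 24., 24., 24., 23., 20., 20., 18., 19.]))
boss 94 [586.09286366 -71.41388256 134.18864291] (array([594.51013986, -67.89484352]), array([78., 77., 72., 65., 54., 50., 53., 52., 60., 69., 73., 77.]))
cap 142 [ 526.64163091 -231.34092418   31.62273681] (array([ 529.13621509, -225.98073981]), array([51., 47., 46., 50., 53., 54., 54., 51., 49., 50., 52., 52.])) 41.72932838163253
base [ 527.83408097 -130.83045373] [713.81097317  -4.58512341]
```

```bash
python3 - <<'E'
from h import *
t=dict(np.load(f'/tmp/top0.npz'))
c=np.array([585.3,-63.6])
for r in range(165,176):
    print(r,' '.join('%4d/%3d'%(w(t,u,r)[2],t['image'][r,u].mean()) for u in range(280,292)))
D=t['depth']
for (u,v) in [(288,171),(289,171),(287,171),(288,170),(288,172)]:
    # ray at z=197 plane
    a=w(t,u,v,800.);b=w(t,u,v,1000.); k=(197-a[2])/(b[2]-a[2]); X=a+k*(b-a); print(u,v,(X[:2]-c).round(1),np.arctan2(*(X[:2]-c)[::-1]).round(2))
print(proj(t,[[*c,197]]))
# intensity-weighted darkness centroid in top face
out=[]
for ang in np.arange(1.6,5,.1):
    pts=[[c[0]+r*np.cos(ang),c[1]+r*np.sin(ang),197] for r in (5.,6,7,8)]
    q=proj(t,pts).astype(np.float32); g=t['image'].mean(2).astype(np.float32)
    v=cv2.remap(g,q[None,:,0],q[None,:,1],cv2.INTER_LINEAR); out.append((round(float(ang),1),int(v.mean())))
print(out)
E
```

```text
165  132/ 52  131/ 49  129/ 56  133/ 72  131/ 94  131/108  132/113  130/109  129/ 92  127/ 73  131/ 64  129/ 58
166  127/ 49  134/ 55  133/ 72  197/ 98 1104/120  198/132  199/136  196/134  196/119  128/ 93  127/ 70  128/ 59
167  134/ 59  136/ 70  196/ 95  199/119  200/132  198/136  197/139  197/140  200/133  194/111  128/ 82  131/ 61
168  137/ 68  135/ 79  197/107  198/128  196/136  200/138  197/138  199/136  197/132  198/121  134/ 96  133/ 71
169  136/ 73  193/ 80  196/109  199/130  198/138  198/140  198/136  198/127  197/119  198/116  137/106  135/ 89
170  135/ 74  194/ 75  198/101  198/125  197/136  197/136  199/128  199/116  195/106  197/105  136/110  136/109
171  134/ 76  194/ 67  199/ 84  196/111  198/127  195/127  199/118  197/114  182/110  188/104  136/116  134/124
172  137/ 75  182/ 58  196/ 65  198/ 87  196/105  200/108  198/106  197/107  199/106  195/109  137/124  135/133
173  144/ 74  176/ 53  192/ 52  197/ 62  198/ 74  197/ 82  198/ 87  197/ 87  196/ 91  140/112  138/131  137/136
174  148/ 81  167/ 56  179/ 50  189/ 54  191/ 58  194/ 63  194/ 66  189/ 70  180/ 88  134/118  137/135  136/137
175  140/ 95  156/ 68  168/ 55  174/ 55  182/ 58  179/ 58  177/ 61  174/ 73  159/ 98  136/124  135/137  136/137
288 171 [-3.6 -7.2] -2.03
289 171 [-3.6 -9.9] -1.92
287 171 [-3.5 -4.5] -2.23
288 170 [-0.8 -7.3] -1.68
288 172 [-6.3 -7.2] -2.29
[[285.28305494 169.72449088]]
[(1.6, 121), (1.7, 119), (1.8, 117), (1.9, 115), (2.0, 114), (2.1, 113), (2.2, 112), (2.3, 111), (2.4, 110), (2.5, 110), (2.6, 109), (2.7, 107), (2.8, 106), (2.9, 105), (3.0, 105), (3.1, 104), (3.2, 104), (3.3, 104), (3.4, 105), (3.5, 106), (3.6, 107), (3.7, 109), (3.8, 110), (3.9, 111), (4.0, 112), (4.1, 112), (4.2, 112), (4.3, 112), (4.4, 111), (4.5, 110), (4.6, 110), (4.7, 113), (4.8, 116), (4.9, 119)]
```

```bash
cat >> h.py <<'E'
def yaw(s):
    q=s['orientation']; return 2*np.arctan2(q[1],q[0])
def to(tx,ty,tz,ps=None):
    s=state(); p=s['ee_pos']; a=yaw(s); d=np.array([tx,ty,tz])-p
    dx=d[0]*np.cos(a)+d[1]*np.sin(a); dy=d[0]*np.sin(a)-d[1]*np.cos(a)
    print('clock %.2f'%s['clock'],'pos',p.round(2),'yaw %.3f'%a,'j6 %.2f'%s['joint_pos'][5],'F',s['force'].round(2),'gap mm %.1f'%(s['finger_gap']*85.4))
    print('tool dp mm: %.2f %.2f %.2f'%(dx,dy,-d[2]), '' if ps is None else 'rotz %.3f'%(-((ps-a+np.pi)%(2*np.pi)-np.pi)))
E
python3 - <<'E'
from h import *
for n in ['top','side']:
    t=dict(np.load(f'/tmp/{n}0.npz'))
    P=region(t,(280,450),330,40,400)
    for x in range(100,560,40):
        print(x,[ (y,int(P[m][:,2].max())) for y in range(160,680,40) if (m:=(abs(P[:,0]-x)<20)&(abs(P[:,1]-y)<20)).sum()>1])
to(480,450,245,.44)
E
```

```text
100 []
140 []
180 [(360, 191), (400, 196), (440, 192)]
220 [(360, 198), (400, 287), (440, 196), (480, 302), (520, 352)]
260 [(360, 199), (400, 285), (440, 199), (480, 350), (520, 380), (560, 341)]
300 [(360, 180), (400, 190), (440, 191), (520, 380), (560, 363), (600, 310)]
340 [(400, 191), (440, 193), (480, 190)]
380 [(400, 192), (440, 192), (480, 190)]
420 []
460 [(200, 50), (240, 54)]
500 [(200, 55), (240, 56)]
540 []
100 []
140 []
180 [(360, 196), (400, 194), (440, 188)]
220 [(360, 281), (400, 285), (440, 192), (480, 338), (520, 386), (560, 399)]
260 [(360, 195), (400, 283), (440, 189), (480, 352), (520, 399), (560, 397)]
300 [(360, 183), (400, 191), (440, 189), (520, 399), (560, 396), (600, 328), (640, 306)]
340 [(400, 189), (440, 191), (480, 187)]
380 [(400, 189), (440, 192)]
420 []
460 [(200, 50), (240, 51)]
500 [(200, 49), (240, 51)]
540 []
clock 0.80 pos [274.   561.75 245.34] yaw 1.117 j6 -0.11 F [-0.08 -0.21 -0.33] gap mm 85.5
tool dp mm: -10.13 234.14 0.34 rotz 0.677
```

```bash
python3 -m handwheel '[{"dp":[-0.002,0.039,0],"delta_rot":[0,0,0],"gripper":0.0854},{"dp":[-0.002,0.039,0],"delta_rot":[0,0,0],"gripper":0.0854},{"dp":[-0.002,0.039,0],"delta_rot":[0,0,0],"gripper":0.0854},{"dp":[-0.002,0.039,0],"delta_rot":[0,0,0],"gripper":0.0854},{"dp":[-0.002,0.039,0],"delta_rot":[0,0,0],"gripper":0.0854}]'
python3 -m handwheel '[{"dp":[0,0.039,0.02],"delta_rot":[0,0,0.113],"gripper":0.06},{"dp":[0,0,0.02],"delta_rot":[0,0,0.113],"gripper":0.06},{"dp":[0,0,0.02],"delta_rot":[0,0,0.113],"gripper":0.06},{"dp":[0,0,0.02],"delta_rot":[0,0,0.113],"gripper":0.06},{"dp":[0,0,0.02],"delta_rot":[0,0,0.113],"gripper":0.06}]'
python3 -c "
from h import *
to(483.3,229.2,110,.44)"
```

```text
clock: 1.22
ee_pos: [446.3, 466.3, 245.5]
orientation: [0.848, 0.53, 0.0, -0.0]
force: [1.1, 1.6, -0.3]
finger_gap: 0.997
clock: 1.63
ee_pos: [478.5, 450.7, 145.4]
orientation: [0.963, 0.27, 0.0, -0.0]
force: [0.1, -0.9, -0.3]
finger_gap: 0.705
clock 1.63 pos [478.47 450.73 145.37] yaw 0.546 j6 0.11 F [ 0.11 -0.9  -0.32] gap mm 60.2
tool dp mm: -110.86 191.86 35.37 rotz 0.106
```

```bash
python3 -m handwheel '[{"dp":[-0.0185,0.032,0.006],"delta_rot":[0,0,0],"gripper":0.06},{"dp":[-0.0185,0.032,0.006],"delta_rot":[0,0,0],"gripper":0.06},{"dp":[-0.0185,0.032,0.006],"delta_rot":[0,0,0],"gripper":0.06},{"dp":[-0.0185,0.032,0.006],"delta_rot":[0,0,0],"gripper":0.06},{"dp":[-0.0185,0.032,0.006],"delta_rot":[0,0,0],"gripper":0.06}]'
python3 -m handwheel '[{"dp":[-0.0185,0.032,0.006],"delta_rot":[0,0,0],"gripper":0.06},{"dp":[0,0,0],"delta_rot":[0,0,0],"gripper":0.06}]'
python3 -c "
from h import *
to(483.3,229.2,20,.44)
p=read_camera('side');save(p,'s1.png')
c=proj(p,[483.3,229.2,40])[0].astype(int);print(c)
im=p['image'][c[1]-35:c[1]+35,c[0]-45:c[0]+45,::-1];cv2.imwrite('pics/s1z.png',cv2.resize(im,None,fx=8,fy=8,interpolation=cv2.INTER_CUBIC))"
```

```text
clock: 2.05
ee_pos: [483.1, 264.8, 116.1]
orientation: [0.962, 0.273, 0.0, -0.0]
force: [0.9, -0.4, -0.5]
finger_gap: 0.702
clock: 2.22
ee_pos: [483.8, 224.5, 109.4]
orientation: [0.963, 0.271, -0.001, 0.0]
force: [0.7, 0.7, 0.4]
finger_gap: 0.701
clock 2.22 pos [483.82 224.53 109.43] yaw 0.548 j6 -0.24 F [0.68 0.7  0.35] gap mm 59.9
tool dp mm: 1.99 -4.25 89.43 rotz 0.108
[218 197]
```

View pics/s1z.png

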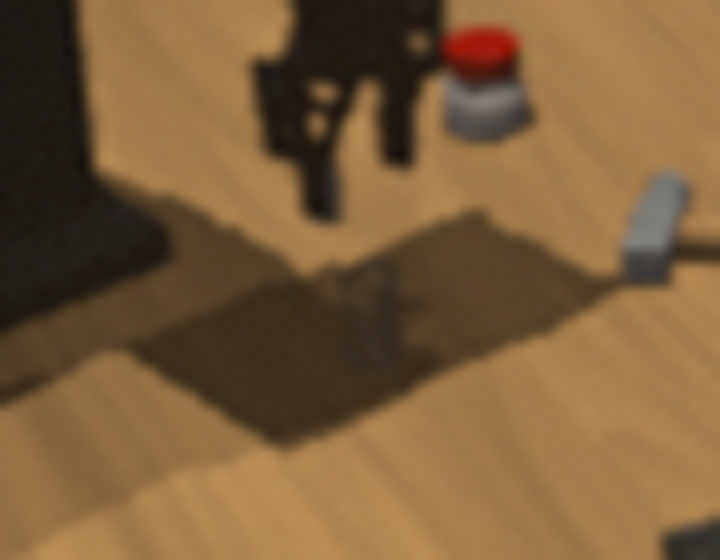

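```bash
python3 -m handwheel '[{"dp":[0.002,-0.0042,0.02],"delta_rot":[0,0,0],"gripper":0.06},{"dp":[0,0,0.02],"delta_rot":[0,0,0],"gripper":0.06},{"dp":[0,0,0.02],"delta_rot":[0,0,0],"gripper":0.06},{"dp":[0,0,0.02],"delta_rot":[0,0,0],"gripper":0.06},{"dp":[0,0,0.009],"delta_rot":[0,0,0],"gripper":0.06}]'
python3 -m handwheel '[{"dp":[0,0,0],"delta_rot":[0,0,0],"gripper":0.033},{"dp":[0,0,0],"delta_rot":[0,0,0],"gripper":0.033},{"dp":[0,0,0],"delta_rot":[0,0,0],"gripper":0.033},{"dp":[0,0,0],"delta_rot":[0,0,0],"gripper":0.033},{"dp":[0,0,0],"delta_rot":[0,0,0],"gripper":0.033}]'
python3 -c "
from h import *
to(483.3,229.2,20,.44)"
```

```text
clock: 2.68
ee_pos: [483.4, 234.7, 19.5]
orientation: [0.962, 0.273, -0.001, -0.0]
force: [-0.6, -0.3, -0.2]
finger_gap: 0.701
clock: 3.1
ee_pos: [484.2, 234.2, 22.2]
orientation: [0.962, 0.273, 0.001, -0.0]
force: [1.0, -0.7, 0.6]
finger_gap: 0.384
clock 3.10 pos [484.24 234.21  22.24] yaw 0.552 j6 -0.22 F [ 0.99 -0.73  0.64] gap mm 32.8
tool dp mm: -3.43 3.77 2.24 rotz 0.112
```

```bash
python3 -m handwheel '[{"dp":[0,0,0],"delta_rot":[0,0,0],"gripper":0.05},{"dp":[0,0.0038,0],"delta_rot":[0,0,0],"gripper":0.05},{"dp":[0,0,0],"delta_rot":[0,0,0],"gripper":0.05},{"dp":[0,0,0],"delta_rot":[0,0,0],"gripper":0.05}]'
python3 -c "
from h import *
to(483.3,229.2,20,.44)"
python3 -m handwheel '[{"dp":[0,0,0],"delta_rot":[0,0,0.12],"gripper":0.05},{"dp":[0,0,0],"delta_rot":[0,0,0.12],"gripper":0.05}]'
python3 -c "
from h import *
to(483.3,229.2,20,.44)"
```

```text
clock: 3.43
ee_pos: [486.1, 230.5, 21.4]
orientation: [0.962, 0.272, 0.0, -0.0]
force: [0.8, -0.0, -0.2]
finger_gap: 0.586
clock 3.43 pos [486.07 230.53  21.43] yaw 0.552 j6 -0.23 F [ 0.77 -0.02 -0.15] gap mm 50.0
tool dp mm: -3.05 -0.32 1.43 rotz 0.112
clock: 3.6
ee_pos: [485.9, 230.7, 21.3]
orientation: [0.988, 0.153, 0.0, -0.0]
force: [-0.4, 0.4, -0.4]
finger_gap: 0.584
clock 3.60 pos [485.88 230.68  21.31] yaw 0.307 j6 0.01 F [-0.43  0.43 -0.44] gap mm 49.9
tool dp mm: -2.91 0.63 1.31 rotz -0.133
```

```bash
for i in 1 2; do :; done; python3 -m handwheel '[{"dp":[0,0,0],"delta_rot":[0,0,0.121],"gripper":0.05},{"dp":[0,0,0],"delta_rot":[0,0,0.121],"gripper":0.05},{"dp":[0,0,0],"delta_rot":[0,0,0.121],"gripper":0.05},{"dp":[0,0,0],"delta_rot":[0,0,0.121],"gripper":0.05},{"dp":[0,0,0],"delta_rot":[0,0,0.121],"gripper":0.05}]'
python3 -m handwheel '[{"dp":[0,0,0],"delta_rot":[0,0,0.121],"gripper":0.05},{"dp":[0,0,0],"delta_rot":[0,0,0.121],"gripper":0.05},{"dp":[0,0,0],"delta_rot":[0,0,0.121],"gripper":0.05},{"dp":[0,0,0],"delta_rot":[0,0,0.121],"gripper":0.05},{"dp":[0,0,0],"delta_rot":[0,0,0.121],"gripper":0.05}]'
python3 -m handwheel '[{"dp":[0,0,0],"delta_rot":[0,0,0.121],"gripper":0.04},{"dp":[0,0,0],"delta_rot":[0,0,0],"gripper":0.035},{"dp":[0,0,0],"delta_rot":[0,0,0],"gripper":0.025},{"dp":[0,0,0],"delta_rot":[0,0,0],"gripper":0.025},{"dp":[0,0,0],"delta_rot":[0,0,0],"gripper":0.025}]'
python3 -c "
from h import *
to(483.3,229.2,20,.44)"
```

```text
clock: 4.02
ee_pos: [485.9, 230.7, 21.3]
orientation: [0.989, -0.149, -0.0, -0.0]
force: [0.7, 0.1, 0.3]
finger_gap: 0.586
clock: 4.43
ee_pos: [485.9, 230.7, 21.3]
orientation: [0.9, -0.437, -0.0, -0.0]
force: [-0.5, -0.2, -0.8]
finger_gap: 0.584
clock: 4.85
ee_pos: [485.8, 230.7, 21.3]
orientation: [0.874, -0.487, -0.0, -0.0]
force: [0.5, -0.4, 1.1]
finger_gap: 0.337
clock 4.85 pos [485.85 230.69  21.33] yaw -1.016 j6 1.34 F [ 0.48 -0.41  1.14] gap mm 28.8
tool dp mm: -0.07 2.95 1.33 rotz -1.456
```

```bash
python3 -c "
from h import *
p=read_camera('side')
to(483.3,229.2,20,.44)
c=proj(p,[483.3,229.2,40])[0].astype(int);print(c)
im=p['image'][c[1]-25:c[1]+25,c[0]-30:c[0]+30,::-1];cv2.imwrite('pics/s2z.png',cv2.resize(im,None,fx=12,fy=12,interpolation=cv2.INTER_CUBIC))"
```

```text
clock 4.90 pos [485.86 230.7   21.34] yaw -1.017 j6 1.34 F [-0.4  -1.26  0.65] gap mm 28.8
tool dp mm: -0.07 2.96 1.34 rotz -1.457
[218 197]
```

View pics/s2z.png

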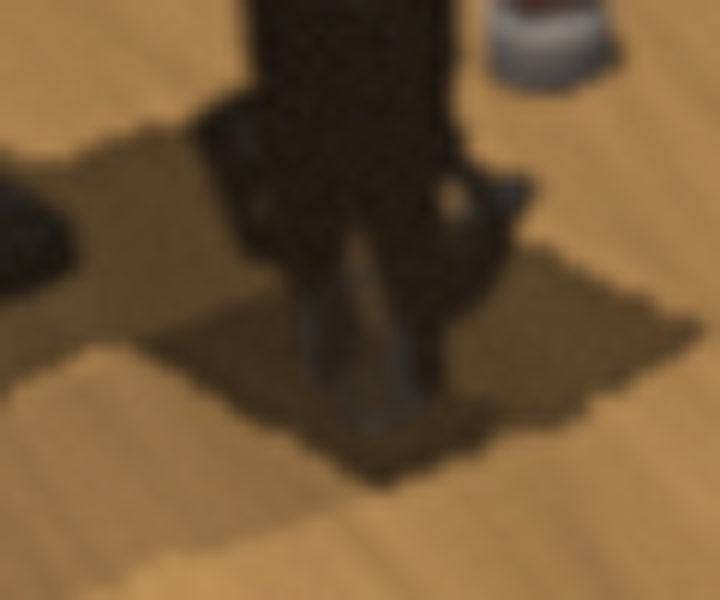

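```bash
python3 -m handwheel '[{"dp":[0,0,-0.005],"delta_rot":[0,0,0],"gripper":0.025},{"dp":[0,0,-0.04],"delta_rot":[0,0,0],"gripper":0.025},{"dp":[0,0,-0.04],"delta_rot":[0,0,0],"gripper":0.025},{"dp":[0,0,-0.04],"delta_rot":[0,0,0],"gripper":0.025},{"dp":[0,0,-0.04],"delta_rot":[0,0,0],"gripper":0.025}]'
python3 -c "
from h import *
p=read_camera('side')
to(483.3,229.2,20,.44)
c=proj(p,[483.3,229.2,180])[0].astype(int);print(c)
im=p['image'][c[1]-25:c[1]+55,c[0]-40:c[0]+40,::-1];cv2.imwrite('pics/s3z.png',cv2.resize(im,None,fx=7.5,fy=7.5,interpolation=cv2.INTER_CUBIC))"
```

```text
clock: 5.32
ee_pos: [485.4, 230.6, 188.4]
orientation: [0.873, -0.487, -0.0, 0.0]
force: [0.9, 0.0, -0.1]
finger_gap: 0.338
clock 5.37 pos [487.75 231.59 195.7 ] yaw -1.018 j6 1.34 F [1.1  0.83 6.94] gap mm 29.0
tool dp mm: -0.30 5.05 175.70 rotz -1.458
[216 168]
```

View pics/s3z.png

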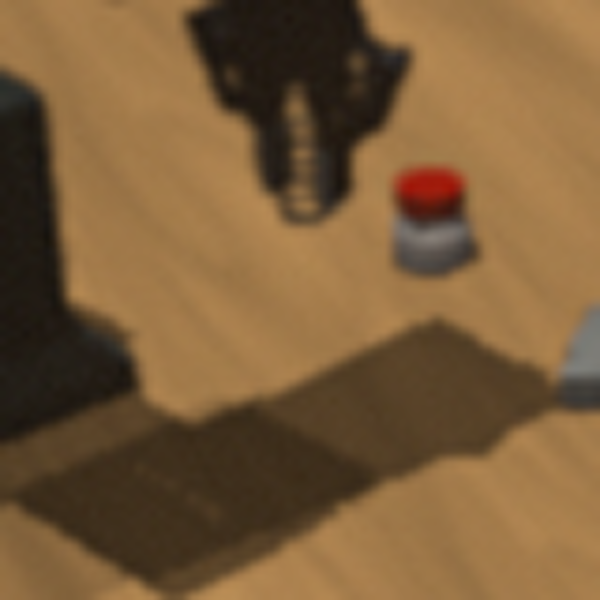

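```bash
cat > scr.py <<'E'
from h import *
from scipy.linalg import logm,expm
from scipy.spatial.transform import Rotation as Ro
def T(pos,R): M=np.eye(4);M[:3,:3]=R.as_matrix();M[:3,3]=np.array(pos)/1000;return M
def pose(j1,pitch,j6,r,z): return T([r*np.cos(j1),r*np.sin(j1),z],Ro.from_euler('z',j1)*Ro.from_euler('y',pitch)*Ro.from_euler('z',np.pi+j6))
def cur(): s=state(); return T(s['ee_pos'],Ro.from_quat(s['orientation']))
def screw(A,B):
    L=logm(np.linalg.inv(A)@B).real; v=L[:3,3]; om=np.array([L[2,1],L[0,2],L[1,0]])
    n=int(np.ceil(max(np.linalg.norm(om)/.12,np.linalg.norm(v)/.0405)))
    print('n',n,'dp',(v/n).round(4),'rot',(om/n).round(4))
    for k in np.linspace(0,1,6):
        M=A@expm(L*k); p=M[:3,3]*1000; print('   ',p.round(),'r %.0f az %.2f'%(np.hypot(p[0],p[1]),np.arctan2(p[1],p[0])),'z',M[:3,2].round(2))
E
python3 - <<'E'
from scr import *
A=cur(); B=pose(-.55,2.1,1.34,620,450); C=pose(-1.6,1.12,1.34,680,680)
screw(A,C); print(); screw(A,B); screw(B,C)
E
```

```text
n 35 dp [0.0392 0.0062 0.0042] rot [0.0235 0.0596 0.0327]
    [488. 232. 196.] r 540 az 0.44 z [ 0.01  0.   -1.  ]
    [564. -34. 217.] r 565 az -0.06 z [ 0.32 -0.29 -0.9 ]
    [ 555. -291.  323.] r 627 az -0.48 z [ 0.5  -0.6  -0.63]
    [ 445. -499.  469.] r 668 az -0.84 z [ 0.49 -0.84 -0.25]
    [ 243. -631.  605.] r 676 az -1.20 z [ 0.3  -0.95  0.13]
    [ -20. -680.  680.] r 680 az -1.60 z [-0.03 -0.9   0.44]

n 17 dp [ 0.0372 -0.0037 -0.0078] rot [0.049  0.0391 0.0463]
    [488. 232. 196.] r 540 az 0.44 z [ 0.01  0.   -1.  ]
    [553. 125. 231.] r 567 az 0.22 z [ 0.22 -0.04 -0.98]
    [592.  12. 281.] r 592 az 0.02 z [ 0.4  -0.11 -0.91]
    [ 601. -104.  338.] r 610 az -0.17 z [ 0.56 -0.21 -0.8 ]
    [ 579. -218.  396.] r 619 az -0.36 z [ 0.67 -0.32 -0.66]
    [ 529. -324.  450.] r 620 az -0.55 z [ 0.74 -0.45 -0.5 ]
n 19 dp [ 0.0389 -0.0004  0.0026] rot [0.0323 0.0665 0.0022]
    [ 529. -324.  450.] r 620 az -0.55 z [ 0.74 -0.45 -0.5 ]
    [ 462. -451.  484.] r 646 az -0.77 z [ 0.67 -0.66 -0.34]
    [ 369. -556.  532.] r 667 az -0.99 z [ 0.55 -0.82 -0.14]
    [ 253. -631.  585.] r 680 az -1.19 z [ 0.38 -0.92  0.06]
    [ 121. -673.  637.] r 684 az -1.39 z [ 0.19 -0.95  0.26]
    [ -20. -680.  680.] r 680 az -1.60 z [-0.03 -0.9   0.44]
```

```bash
for k in 1 2 3; do python3 -m handwheel '[{"dp":[0.0372,-0.0037,-0.0078],"delta_rot":[0.049,0.0391,0.0463],"gripper":0.025},{"dp":[0.0372,-0.0037,-0.0078],"delta_rot":[0.049,0.0391,0.0463],"gripper":0.025},{"dp":[0.0372,-0.0037,-0.0078],"delta_rot":[0.049,0.0391,0.0463],"gripper":0.025},{"dp":[0.0372,-0.0037,-0.0078],"delta_rot":[0.049,0.0391,0.0463],"gripper":0.025},{"dp":[0.0372,-0.0037,-0.0078],"delta_rot":[0.049,0.0391,0.0463],"gripper":0.025}]'; done
python3 - <<'E'
from scr import *
screw(cur(),pose(-1.4,1.3,1.34,680,640)); print(state()['joint_pos'].round(2))
E
```

```text
clock: 5.78
ee_pos: [579.0, 72.2, 240.7]
orientation: [0.8, -0.579, 0.146, -0.059]
force: [0.8, 1.1, 0.3]
finger_gap: 0.339
clock: 6.2
ee_pos: [611.8, -97.2, 320.7]
orientation: [0.697, -0.648, 0.284, -0.116]
force: [1.1, 1.1, 0.5]
finger_gap: 0.339
clock: 6.62
ee_pos: [578.9, -263.3, 407.2]
orientation: [-0.567, 0.693, -0.413, 0.168]
force: [0.8, -0.1, -0.2]
finger_gap: 0.342
n 18 dp [ 0.0386 -0.0011  0.0013] rot [0.0325 0.0616 0.013 ]
    [ 579. -263.  407.] r 636 az -0.43 z [ 0.7  -0.38 -0.6 ]
    [ 530. -387.  447.] r 656 az -0.63 z [ 0.68 -0.58 -0.45]
    [ 456. -494.  496.] r 672 az -0.83 z [ 0.62 -0.74 -0.27]
    [ 359. -579.  548.] r 681 az -1.02 z [ 0.5  -0.86 -0.09]
    [ 244. -638.  598.] r 683 az -1.21 z [ 0.35 -0.93  0.1 ]
    [ 116. -670.  640.] r 680 az -1.40 z [ 0.16 -0.95  0.27]
[-0.54  0.16  1.88  0.2   0.18  1.05]
```

```bash

python3 - <<'E'
from scr import *
screw(cur(),pose(-1.0,1.8,1.34,660,650)); screw(pose(-1.0,1.8,1.34,660,650),pose(-1.4,1.6,1.34,640,780)); print(state()['joint_pos'].round(2),cur().round(2))
E
```

```text
n 12 dp [ 0.0355 -0.0104 -0.0057] rot [0.023  0.0458 0.0234]
    [ 579. -263.  407.] r 636 az -0.43 z [ 0.7  -0.38 -0.6 ]
    [ 554. -335.  455.] r 648 az -0.54 z [ 0.7  -0.48 -0.53]
    [ 519. -401.  505.] r 656 az -0.66 z [ 0.67 -0.58 -0.46]
    [ 474. -460.  554.] r 661 az -0.77 z [ 0.64 -0.67 -0.38]
    [ 419. -512.  603.] r 662 az -0.88 z [ 0.59 -0.75 -0.3 ]
    [ 357. -555.  650.] r 660 az -1.00 z [ 0.53 -0.82 -0.23]
n 8 dp [ 0.0354 -0.0077 -0.0045] rot [0.0127 0.054  0.0065]
    [ 357. -555.  650.] r 660 az -1.00 z [ 0.53 -0.82 -0.23]
    [ 311. -580.  676.] r 658 az -1.08 z [ 0.46 -0.87 -0.19]
    [ 262. -600.  702.] r 655 az -1.16 z [ 0.39 -0.91 -0.15]
    [ 212. -615.  729.] r 651 az -1.24 z [ 0.32 -0.94 -0.11]
    [ 161. -626.  755.] r 646 az -1.32 z [ 0.25 -0.97 -0.07]
    [ 109. -631.  780.] r 640 az -1.40 z [ 0.17 -0.99 -0.03]
[-0.54  0.16  1.88  0.2   0.18  1.05] [[-0.3  -0.65  0.7   0.58]
 [-0.92  0.02 -0.38 -0.26]
 [ 0.24 -0.76 -0.6   0.41]
 [ 0.    0.    0.    1.  ]]
```

```bash

python3 -m handwheel '[{"dp":[0.0096,-0.0304,-0.024],"delta_rot":[0,0,0],"gripper":0.025},{"dp":[0.0096,-0.0304,-0.024],"delta_rot":[0,0,0],"gripper":0.025},{"dp":[0.0096,-0.0304,-0.024],"delta_rot":[0,0,0],"gripper":0.025},{"dp":[0.0096,-0.0304,-0.024],"delta_rot":[0,0,0],"gripper":0.025},{"dp":[0.0096,-0.0304,-0.024],"delta_rot":[0,0,0],"gripper":0.025}]'
python3 - <<'E'
from scr import *
print(state()['joint_pos'].round(2))
screw(cur(),pose(-1.0,1.8,1.34,640,740)); screw(pose(-1.0,1.8,1.34,640,740),pose(-1.4,1.6,1.34,620,800)); 
E
```

```text
clock: 7.03
ee_pos: [579.2, -262.8, 607.8]
orientation: [-0.568, 0.693, -0.411, 0.168]
force: [1.4, -0.5, -1.3]
finger_gap: 0.336
[-0.54  0.05  1.49  0.06  0.69  1.2 ]
n 10 dp [ 0.0389 -0.0021 -0.004 ] rot [0.0278 0.0552 0.0283]
    [ 579. -263.  608.] r 636 az -0.43 z [ 0.7  -0.38 -0.61]
    [ 549. -330.  635.] r 640 az -0.54 z [ 0.69 -0.48 -0.54]
    [ 509. -391.  662.] r 642 az -0.66 z [ 0.67 -0.58 -0.46]
    [ 462. -447.  689.] r 643 az -0.77 z [ 0.64 -0.67 -0.38]
    [ 407. -497.  716.] r 642 az -0.88 z [ 0.59 -0.75 -0.31]
    [ 346. -539.  740.] r 640 az -1.00 z [ 0.53 -0.82 -0.23]
n 7 dp [ 0.037   0.0006 -0.0039] rot [0.0145 0.0617 0.0074]
    [ 346. -539.  740.] r 640 az -1.00 z [ 0.53 -0.82 -0.23]
    [ 301. -562.  752.] r 637 az -1.08 z [ 0.46 -0.87 -0.19]
    [ 254. -580.  764.] r 633 az -1.16 z [ 0.39 -0.91 -0.15]
    [ 205. -595.  777.] r 629 az -1.24 z [ 0.32 -0.94 -0.11]
    [ 156. -605.  788.] r 625 az -1.32 z [ 0.25 -0.97 -0.07]
    [ 105. -611.  800.] r 620 az -1.40 z [ 0.17 -0.99 -0.03]
```

```bash

for k in 1 2; do python3 -m handwheel '[{"dp":[0.0389,-0.0021,-0.004],"delta_rot":[0.0278,0.0552,0.0283],"gripper":0.025},{"dp":[0.0389,-0.0021,-0.004],"delta_rot":[0.0278,0.0552,0.0283],"gripper":0.025},{"dp":[0.0389,-0.0021,-0.004],"delta_rot":[0.0278,0.0552,0.0283],"gripper":0.025},{"dp":[0.0389,-0.0021,-0.004],"delta_rot":[0.0278,0.0552,0.0283],"gripper":0.025},{"dp":[0.0389,-0.0021,-0.004],"delta_rot":[0.0278,0.0552,0.0283],"gripper":0.025}]';done
python3 - <<'E'
from scr import *
print(state()['joint_pos'].round(2))
screw(cur(),pose(-1.4,1.55,1.34,620,790)); 
E
```

```text
clock: 7.45
ee_pos: [491.8, -424.9, 673.9]
orientation: [-0.442, 0.718, -0.52, 0.138]
force: [0.3, -0.4, -0.6]
finger_gap: 0.342
clock: 7.87
ee_pos: [354.6, -547.4, 739.0]
orientation: [-0.304, 0.721, -0.613, 0.104]
force: [1.1, -1.1, -0.3]
finger_gap: 0.338
[-1.15 -0.    1.44  0.39  0.39  0.94]
n 7 dp [ 0.0374  0.0021 -0.0051] rot [0.0213 0.0631 0.0059]
    [ 355. -547.  739.] r 652 az -1.00 z [ 0.52 -0.82 -0.23]
    [ 308. -569.  750.] r 647 az -1.08 z [ 0.46 -0.87 -0.18]
    [ 259. -586.  760.] r 641 az -1.16 z [ 0.39 -0.91 -0.13]
    [ 208. -599.  771.] r 634 az -1.24 z [ 0.32 -0.94 -0.08]
    [ 157. -607.  781.] r 627 az -1.32 z [ 0.25 -0.97 -0.03]
    [ 105. -611.  790.] r 620 az -1.40 z [ 0.17 -0.99  0.02]
```

```bash

python3 -m handwheel '[{"dp":[0.0374,0.002,-0.005],"delta_rot":[0.021,0.063,0.006],"gripper":0.025},{"dp":[0.0374,0.002,-0.005],"delta_rot":[0.021,0.063,0.006],"gripper":0.025},{"dp":[0.0374,0.002,-0.005],"delta_rot":[0.021,0.063,0.006],"gripper":0.025},{"dp":[0.0374,0.002,-0.005],"delta_rot":[0.021,0.063,0.006],"gripper":0.025},{"dp":[0.0374,0.002,-0.005],"delta_rot":[0.021,0.063,0.006],"gripper":0.025}]'
python3 -m handwheel '[{"dp":[0.0374,0.002,-0.005],"delta_rot":[0.021,0.063,0.006],"gripper":0.025},{"dp":[0.0374,0.002,-0.005],"delta_rot":[0.021,0.063,0.006],"gripper":0.025},{"dp":[0,0,0],"delta_rot":[0,0,0],"gripper":0.025},{"dp":[0,0,0],"delta_rot":[0,0,0],"gripper":0.025}]'
python3 - <<'E'
from scr import *
p=read_camera('side'); M=cur(); np.savez('/tmp/show.npz',M=M,**p); print(state()['joint_pos'].round(2))
f=M@np.array([0,0,.02,1]); c=proj(p,f[:3]*1000)[0]; print(M.round(3),c)
c=c.astype(int); im=p['image'][max(0,c[1]-30):c[1]+30,c[0]-40:c[0]+40,::-1]; cv2.imwrite('pics/show.png',cv2.resize(im,None,fx=10,fy=10,interpolation=cv2.INTER_CUBIC))
E
```

```text
clock: 8.28
ee_pos: [181.4, -610.3, 776.6]
orientation: [-0.188, 0.7, -0.688, 0.014]
force: [0.6, 0.4, -1.5]
finger_gap: 0.34
clock: 8.62
ee_pos: [108.4, -619.6, 790.5]
orientation: [0.14, -0.687, 0.713, 0.021]
force: [0.2, -0.9, -0.1]
finger_gap: 0.337
[-1.57 -0.05  1.51  1.05  0.19  0.3 ]
[[-0.959 -0.223  0.172  0.109]
 [-0.164 -0.055 -0.985 -0.62 ]
 [ 0.229 -0.973  0.017  0.79 ]
 [ 0.     0.     0.     1.   ]] [187.19750438  89.35445533]
```

View pics/show.png

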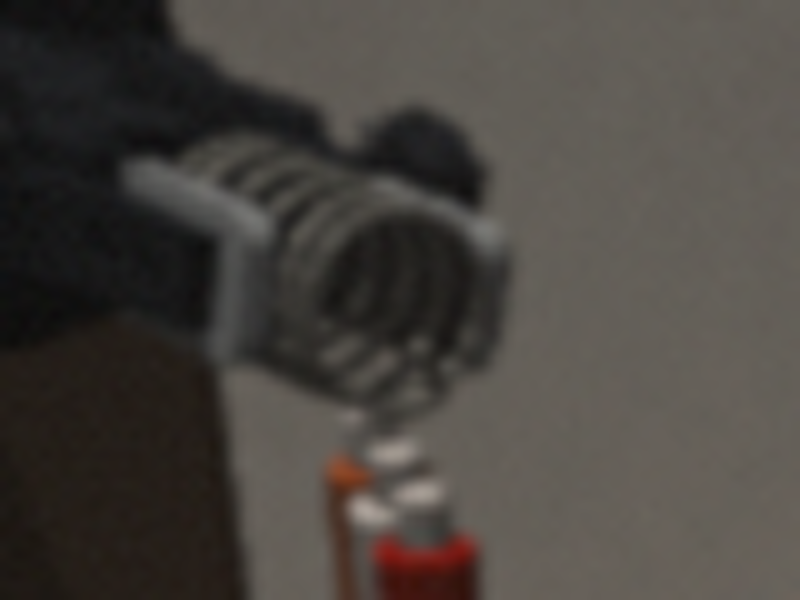

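```bash

python3 - <<'E'
from scr import *
d=np.load('/tmp/show.npz'); p=dict(d); M=d['M']
def rect(p,M,z,off=(0,0),S=20,f=14):
    n=int(2*S*f); g=(np.arange(n)/f-S); X,Y=np.meshgrid(g,g)  # X right=tool x, Y down=tool y
    P=np.c_[X.ravel()+off[0],Y.ravel()+off[1],np.full(X.size,z),np.full(X.size,1000.)]/1000
    q=proj(p,(P@M.T)[:,:3]*1000).astype(np.float32).reshape(n,n,2)
    im=cv2.remap(p['image'],q[...,0],q[...,1],cv2.INTER_CUBIC)
    im=cv2.normalize(im,None,0,255,cv2.NORM_MINMAX)
    for r in (6,12.95,15.75): cv2.circle(im,(n//2,n//2),int(r*f),(255,255,0),1)
    return im[...,::-1]
cv2.imwrite('pics/rect.png',rect(p,M,20))
E
```

```text
(no output)
```

View pics/rect.png

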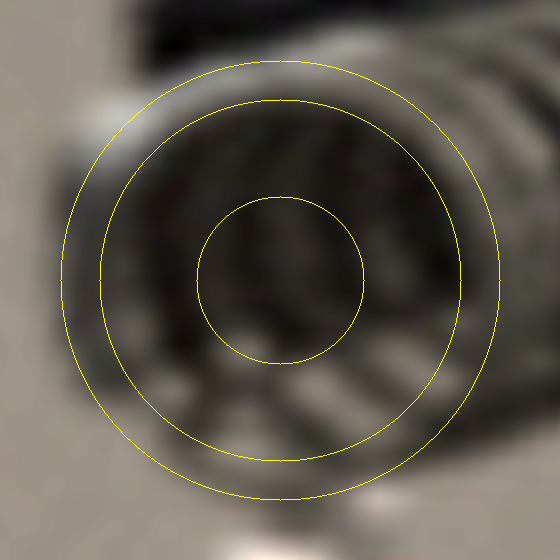

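```bash

python3 - <<'E'
from scr import *
d=np.load('/tmp/show.npz'); p=dict(d); M=d['M']
im=p['image'][72:108,172:205,::-1].astype(float); im=np.clip((im-20)*1.9,0,255).astype(np.uint8)
f=18
a=cv2.resize(im,None,fx=f,fy=f,interpolation=cv2.INTER_LANCZOS4)[:600]
b=a.copy()
t=np.linspace(0,2*np.pi,80)
for r in (6,12.95,15.75):
    P=np.c_[r*np.cos(t),r*np.sin(t),t*0+20,t*0+1000]/1000
    q=(proj(p,(P@M.T)[:,:3]*1000)-[172,72]+.5)*f
    cv2.polylines(b,[q.astype(int)],True,(0,255,255),1)
for ang,l in((0,'x'),(np.pi/2,'y')):
    P=np.array([[13*np.cos(ang),13*np.sin(ang),20,1000]])/1000; q=(proj(p,(P@M.T)[:,:3]*1000)[0]-[172,72]+.5)*f; cv2.putText(b,l,tuple(q.astype(int)),0,.6,(0,255,0),2)
D=p['depth'][72:108,172:205]
cv2.imwrite('pics/sh2.png',a);cv2.imwrite('pics/sh3.png',b); print(a.shape)
for r in range(10,34): print(' '.join('%4d'%x for x in D[r,6:26]))
E
```

```text
(600, 594, 3)
 608  602  601  605  648  640  640  640  631  631  635  625  623  614  616  615  625  629  627 3094
 603  603  603  650  648  642  642  641  633  634  635  622  622  626  614  615  616  626  627  640
 601  601  652  650  649  643  645  641  635  632  635  632  622  625  625  615  616  627  626  637
 601  604  652  650  649  643  645  641  638  635  637  633  623  625  625  617  617  619  629  636
 602  652  651  650  647  643  645  643  639  635  636  632  626  626  626  626  618  617  631  637
 604  652  654  652  647  646  645  642  635  636  635  633  628  628  627  625  620  619  629 3155
 604  651  654  652  645  644  644  644  638  638  636  633  629  629  628  626  617  618  631 3147
 653  660  653  646  646  646  644  642  635  639  636  633  630  630  627  628  619  621  632 3146
 664  663  655  645  646  647  644  639  637  639  637  630  627  628  628  625  621  620  632 3156
3091 3099  649  648  649  649  646  638  640  639  637  631  631  630  627  622  622  630  638 3151
 607  646  646 3105  651  649  638  637  641  639  630  629  633  630  628  622  622  
[... 613 characters left out ...]

3123 3119 3104  612  615  614  618  618  617  618  620  621 3141 3139 3139 3167 3188 3192 3179 3184
3104 3137 3136 2430 2435  618  616  619  622  620 3138 3153 3166 3169 3186 3179 3166 3177 3190 3187
3132 3138 3142 2451 2440 2420 2432 2429 3170 3152 3144 3180 3156 3159 3140 3160 3165 3182 3154 3205
3100 3138 3105 2434 2435 2426 2439 2443 2441 3164 3172 3156 3160 3187 3171 3172 3197 3195 3189 3198
3130 3138 3118 2446 2443 2429 2442 2402 2391 2399 3180 3171 3150 3186 3180 3199 3176 3185 3190 3220
3146 3142 3148 2475 2437 2432 2385 2374 2382 2365 2383 3178 3183 3158 3168 3180 3209 3187 3186 3201
3113 2450 2466 2440 2443 2442 2356 2368 2375 2364 2376 3172 3186 3190 3186 3189 3189 3214 3214 3210
```

View pics/sh2.png

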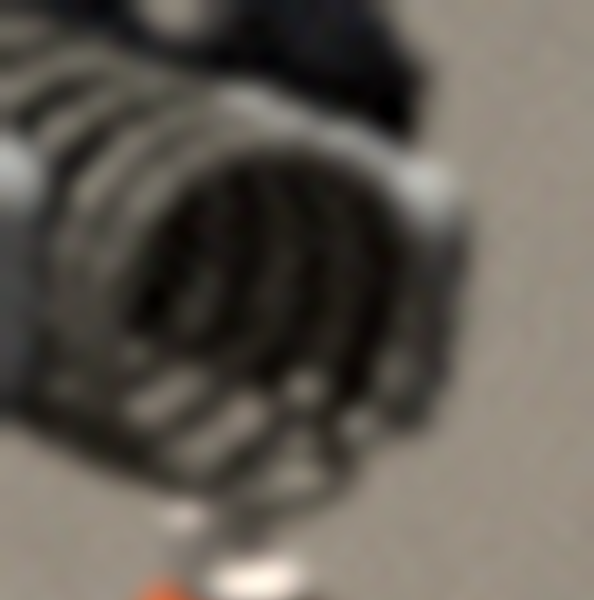

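View pics/sh3.png

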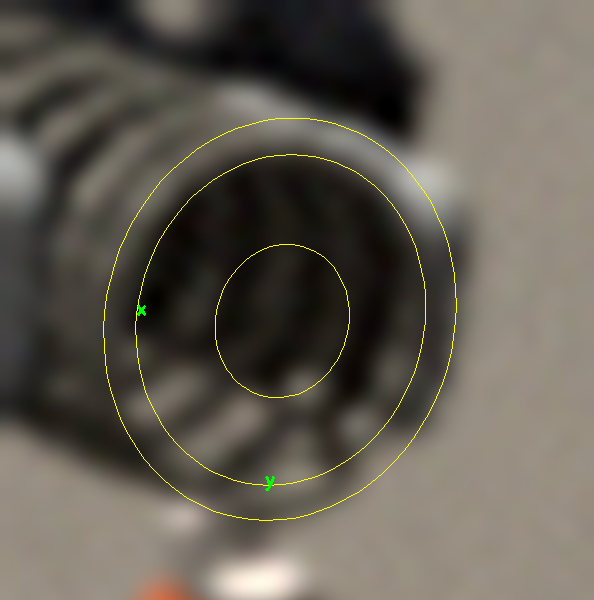

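```bash

python3 - <<'E'
from scr import *
d=np.load('/tmp/show.npz'); p=dict(d); M=d['M']; Mi=np.linalg.inv(M)
vv,uu=np.mgrid[72:112,170:205]; X=w(p,uu,vv).reshape(-1,3)
L=(np.c_[X/1000,np.ones(len(X))]@Mi.T)[:,:3]*1000
r=np.hypot(L[:,0],L[:,1]); m=(L[:,2]>12)&(L[:,2]<30)&(r<22)
Q=L[m]; print(disc(Q[:,:2]),circ(Q[np.hypot(Q[:,0],Q[:,1])>11],14.35),'z',np.percentile(Q[:,2],[5,50,95]))
c=circ(Q[np.hypot(Q[:,0],Q[:,1])>11],14.35)
for u,v,q in zip(uu.ravel()[m],vv.ravel()[m],Q):
    e=q[:2]-c
    if np.hypot(*e)<12: print(u,v,q.round(1),'r %.1f ang %.2f'%(np.hypot(*e),np.arctan2(e[1],e[0])))
E
```

```text
(array([0.82197129, 0.07139638]), array([39., 39., 38., 35., 31., 31., 30., 31., 31., 37., 39., 40.])) [1.91986085 0.23550117] z [12.35178965 18.57725548 20.67022155]
188 93 [-2.3  5.2 19.4] r 6.5 ang 2.27
188 94 [-2.6  6.7 19.1] r 7.9 ang 2.18
189 94 [-4.2  6.6 19.2] r 8.8 ang 2.33
188 95 [-2.8  8.1 19. ] r 9.2 ang 2.11
189 95 [-4.2  8.  19.5] r 9.8 ang 2.24
190 95 [-6.   8.  19.1] r 11.1 ang 2.37
189 96 [-5.2  9.7 18.1] r 11.8 ang 2.21
```

```bash

python3 - <<'E'
from scr import *
d=np.load('/tmp/show.npz'); p=dict(d); M=d['M']; Mi=np.linalg.inv(M)
vv,uu=np.mgrid[72:112,170:205]; X=w(p,uu,vv).reshape(-1,3)
L=(np.c_[X/1000,np.ones(len(X))]@Mi.T)[:,:3]*1000
for z0 in (16,17,18):
    m=(L[:,2]>z0)&(L[:,2]<30); Q=L[m]
    for c in ([.8,.1],):
        r=np.hypot(Q[:,0]-c[0],Q[:,1]-c[1]); k=(r>12)&(r<18)
        print(z0,k.sum(),circ(Q[k],14.35),disc(Q[r<18]), Q[k][:,2].mean())
T=np.array([[-2.3,5.2],[-2.6,6.7],[-4.2,6.6],[-2.8,8.1],[-4.2,8],[-6,8],[-5.2,9.7]])
for c in ([0,0],[.4,0],[.8,.1],[1.3,.1]): 
    e=T-c; print(c,np.arctan2(e[:,1].mean(),e[:,0].mean()))
E
```

```text
16 122 [1.84639923 0.28379025] (array([1.58519055, 0.49485633]), array([30., 31., 32., 31., 30., 31., 30., 31., 31., 31., 31., 31.])) 18.978609149926754
17 116 [1.84212582 0.26974428] (array([1.59586991, 0.41636792]), array([30., 31., 32., 31., 30., 31., 30., 31., 31., 31., 31., 31.])) 19.110835905170415
18 99 [1.77683067 0.23472194] (array([1.64096689, 0.29958403]), array([30., 31., 32., 31., 30., 30., 30., 31., 31., 31., 31., 30.])) 19.373041032042376
[0, 0] 2.0518796213621098
[0.4, 0] 2.0930256789588277
[0.8, 0.1] 2.1384028470134933
[1.3, 0.1] 2.185154864723421
```

```bash

python3 - <<'E'
from scr import *
B=pose(-.108,np.pi,-.108-.22,589,300); screw(cur(),B)
B2=pose(-.6,2.5,-.2,640,560); screw(cur(),B2); screw(B2,B)
E
```

```text
n 33 dp [-0.028  -0.0227  0.0179] rot [ 0.009  -0.0646 -0.0639]
    [ 109. -620.  790.] r 629 az -1.40 z [ 0.17 -0.98  0.02]
    [ 365. -643.  843.] r 740 az -1.05 z [ 0.55 -0.83 -0.11]
    [ 606. -559.  785.] r 825 az -0.75 z [ 0.74 -0.56 -0.37]
    [ 748. -396.  637.] r 846 az -0.49 z [ 0.69 -0.27 -0.67]
    [ 740. -209.  454.] r 769 az -0.28 z [ 0.41 -0.05 -0.91]
    [586. -63. 300.] r 589 az -0.11 z [ 0. -0. -1.]
n 19 dp [-0.0267 -0.02    0.0106] rot [ 0.0087 -0.0698 -0.0895]
    [ 109. -620.  790.] r 629 az -1.40 z [ 0.17 -0.98  0.02]
    [ 238. -621.  820.] r 665 az -1.20 z [ 0.42 -0.91 -0.06]
    [ 365. -589.  805.] r 693 az -1.02 z [ 0.59 -0.78 -0.21]
    [ 467. -527.  748.] r 704 az -0.85 z [ 0.67 -0.62 -0.4 ]
    [ 525. -447.  661.] r 689 az -0.71 z [ 0.64 -0.46 -0.62]
    [ 528. -361.  560.] r 640 az -0.60 z [ 0.49 -0.34 -0.8 ]
n 11 dp [-0.0039 -0.0308  0.021 ] rot [ 0.0289 -0.0517 -0.0544]
    [ 528. -361.  560.] r 640 az -0.60 z [ 0.49 -0.34 -0.8 ]
    [ 567. -310.  508.] r 646 az -0.50 z [ 0.42 -0.25 -0.87]
    [ 593. -253.  455.] r 644 az -0.40 z [ 0.34 -0.17 -0.93]
    [ 604. -192.  401.] r 634 az -0.31 z [ 0.24 -0.1  -0.97]
    [ 602. -128.  349.] r 615 az -0.21 z [ 0.12 -0.04 -0.99]
    [586. -63. 300.] r 589 az -0.11 z [ 0. -0. -1.]
```

```bash

for k in 1 2 3; do python3 -m handwheel '[{"dp":[-0.0267,-0.02,0.0106],"delta_rot":[0.0087,-0.0698,-0.0895],"gripper":0.025},{"dp":[-0.0267,-0.02,0.0106],"delta_rot":[0.0087,-0.0698,-0.0895],"gripper":0.025},{"dp":[-0.0267,-0.02,0.0106],"delta_rot":[0.0087,-0.0698,-0.0895],"gripper":0.025},{"dp":[-0.0267,-0.02,0.0106],"delta_rot":[0.0087,-0.0698,-0.0895],"gripper":0.025},{"dp":[-0.0267,-0.02,0.0106],"delta_rot":[0.0087,-0.0698,-0.0895],"gripper":0.025}]'; done
python3 - <<'E'
from scr import *
print(state()['joint_pos'].round(2))
B=pose(-.108,np.pi,-.108-.22,589,300); screw(cur(),B)
E
```

```text
clock: 9.08
ee_pos: [280.8, -620.1, 828.3]
orientation: [0.413, -0.615, 0.669, 0.056]
force: [-0.6, -0.9, -0.1]
finger_gap: 0.34
clock: 9.5
ee_pos: [439.0, -562.9, 787.6]
orientation: [0.649, -0.494, 0.572, 0.087]
force: [-0.7, -1.2, -0.3]
finger_gap: 0.339
clock: 9.92
ee_pos: [536.2, -464.0, 684.1]
orientation: [0.832, -0.334, 0.429, 0.111]
force: [-0.3, 0.5, 0.5]
finger_gap: 0.34
[-0.87  0.18  1.15  0.24  0.92 -0.16]
n 15 dp [-0.0152 -0.0302  0.0213] rot [ 0.0225 -0.0594 -0.0608]
    [ 536. -464.  684.] r 709 az -0.71 z [ 0.64 -0.47 -0.61]
    [ 605. -397.  613.] r 724 az -0.58 z [ 0.59 -0.34 -0.74]
    [ 646. -319.  532.] r 720 az -0.46 z [ 0.49 -0.22 -0.84]
    [ 657. -233.  450.] r 697 az -0.34 z [ 0.35 -0.12 -0.93]
    [ 636. -146.  370.] r 653 az -0.23 z [ 0.18 -0.04 -0.98]
    [586. -63. 300.] r 589 az -0.11 z [ 0. -0. -1.]
```

```bash

for k in 1 2 ; do python3 -m handwheel '[{"dp":[-0.0152,-0.0302,0.0213],"delta_rot":[0.0225,-0.0594,-0.0608],"gripper":0.025},{"dp":[-0.0152,-0.0302,0.0213],"delta_rot":[0.0225,-0.0594,-0.0608],"gripper":0.025},{"dp":[-0.0152,-0.0302,0.0213],"delta_rot":[0.0225,-0.0594,-0.0608],"gripper":0.025},{"dp":[-0.0152,-0.0302,0.0213],"delta_rot":[0.0225,-0.0594,-0.0608],"gripper":0.025},{"dp":[-0.0152,-0.0302,0.0213],"delta_rot":[0.0225,-0.0594,-0.0608],"gripper":0.025}]'; done
python3 - <<'E'
from scr import *
print(state()['joint_pos'].round(2))
B=pose(-.108,np.pi,-.108-.22,589,280); screw(cur(),B)
E
```

```text
clock: 10.33
ee_pos: [644.1, -349.6, 563.1]
orientation: [0.931, -0.193, 0.299, 0.077]
force: [-0.2, -0.8, -1.2]
finger_gap: 0.338
clock: 10.75
ee_pos: [670.5, -208.4, 426.2]
orientation: [0.986, -0.043, 0.153, 0.04]
force: [-0.2, -1.1, -0.2]
finger_gap: 0.341
[-0.41  0.38  1.29  0.04  1.15 -0.33]
n 6 dp [-0.0161 -0.0263  0.0212] rot [ 0.019  -0.0497 -0.0507]
    [ 671. -208.  426.] r 702 az -0.30 z [ 0.3  -0.09 -0.95]
    [ 661. -178.  394.] r 685 az -0.26 z [ 0.24 -0.07 -0.97]
    [ 647. -148.  364.] r 664 az -0.23 z [ 0.18 -0.04 -0.98]
    [ 630. -119.  334.] r 642 az -0.19 z [ 0.12 -0.03 -0.99]
    [610. -91. 306.] r 616 az -0.15 z [ 0.06 -0.01 -1.  ]
    [586. -63. 280.] r 589 az -0.11 z [-0.  0. -1.]
```

```bash

python3 -m handwheel '[{"dp":[-0.0161,-0.0263,0.0212],"delta_rot":[0.019,-0.0497,-0.0507],"gripper":0.025},{"dp":[-0.0161,-0.0263,0.0212],"delta_rot":[0.019,-0.0497,-0.0507],"gripper":0.025},{"dp":[-0.0161,-0.0263,0.0212],"delta_rot":[0.019,-0.0497,-0.0507],"gripper":0.025},{"dp":[-0.0161,-0.0263,0.0212],"delta_rot":[0.019,-0.0497,-0.0507],"gripper":0.025},{"dp":[0,0,0],"delta_rot":[0,0,0],"gripper":0.025}]'
python3 - <<'E'
from scr import *
print(state()['joint_pos'].round(2))
B=pose(-.108,np.pi,-.108-.22,589,240); screw(cur(),B)
E
```

```text
clock: 11.17
ee_pos: [627.3, -106.4, 320.1]
orientation: [0.997, 0.061, 0.048, 0.012]
force: [-0.4, -0.4, -1.1]
finger_gap: 0.339
[-0.28  0.41  1.49  0.01  1.14 -0.4 ]
n 3 dp [-0.0125 -0.0169  0.0259] rot [ 0.0115 -0.0312 -0.0328]
    [ 627. -106.  320.] r 636 az -0.17 z [ 0.1  -0.02 -1.  ]
    [620. -98. 304.] r 628 az -0.16 z [ 0.08 -0.01 -1.  ]
    [612. -89. 287.] r 618 az -0.14 z [ 0.06 -0.01 -1.  ]
    [604. -80. 271.] r 609 az -0.13 z [ 0.04 -0.01 -1.  ]
    [595. -72. 256.] r 599 az -0.12 z [ 0.02 -0.   -1.  ]
    [586. -63. 240.] r 589 az -0.11 z [ 0.  0. -1.]
```

```bash

python3 -m handwheel '[{"dp":[0,0,0],"delta_rot":[0,0,0],"gripper":0.025},{"dp":[0,0,0],"delta_rot":[0,0,0],"gripper":0.025}]'
python3 - <<'E'
from scr import *
B=pose(-.1082,np.pi,-.1082-.22,589,240); screw(cur(),B)
E
```

```text
clock: 11.33
ee_pos: [630.3, -110.9, 325.7]
orientation: [0.997, 0.057, 0.055, 0.014]
force: [-1.0, -0.3, 0.4]
finger_gap: 0.342
n 3 dp [-0.0136 -0.0186  0.0276] rot [ 0.0133 -0.0353 -0.035 ]
    [ 630. -111.  326.] r 640 az -0.17 z [ 0.11 -0.02 -0.99]
    [ 623. -101.  308.] r 631 az -0.16 z [ 0.09 -0.02 -1.  ]
    [614. -92. 291.] r 621 az -0.15 z [ 0.07 -0.01 -1.  ]
    [605. -82. 274.] r 611 az -0.13 z [ 0.04 -0.01 -1.  ]
    [596. -73. 257.] r 600 az -0.12 z [ 0.02 -0.   -1.  ]
    [586. -64. 240.] r 589 az -0.11 z [-0. -0. -1.]
```

```bash

python3 -m handwheel '[{"dp":[-0.0136,-0.0186,0.0276],"delta_rot":[0.0133,-0.0353,-0.035],"gripper":0.025},{"dp":[-0.0136,-0.0186,0.0276],"delta_rot":[0.0133,-0.0353,-0.035],"gripper":0.025},{"dp":[-0.0136,-0.0186,0.0276],"delta_rot":[0.0133,-0.0353,-0.035],"gripper":0.025},{"dp":[0,0,0],"delta_rot":[0,0,0],"gripper":0.025},{"dp":[0,0,0],"delta_rot":[0,0,0],"gripper":0.025}]'
python3 - <<'E'
from scr import *
B=pose(-.1082,np.pi,-.1082-.22,589,234); screw(cur(),B); print(cur()[:3,:3].round(4))
E
```

```text
clock: 11.75
ee_pos: [587.5, -63.3, 238.4]
orientation: [0.994, 0.109, -0.001, -0.001]
force: [0.7, -0.1, 0.1]
finger_gap: 0.341
n 1 dp [-0.002  -0.0001  0.0044] rot [-0.0013  0.0012 -0.0007]
    [588. -63. 238.] r 591 az -0.11 z [-0.  0. -1.]
    [587. -63. 238.] r 591 az -0.11 z [-0.  0. -1.]
    [587. -63. 237.] r 590 az -0.11 z [-0.  0. -1.]
    [586. -63. 236.] r 590 az -0.11 z [-0.  0. -1.]
    [586. -64. 235.] r 589 az -0.11 z [-0.  0. -1.]
    [586. -64. 234.] r 589 az -0.11 z [ 0. -0. -1.]
[[ 0.9761  0.2175 -0.0014]
 [ 0.2175 -0.9761  0.001 ]
 [-0.0012 -0.0013 -1.    ]]
```

```bash

python3 -m handwheel '[{"dp":[-0.002,0,0.0044],"delta_rot":[-0.0013,0.0012,0],"gripper":0.025},{"dp":[0,0,0],"delta_rot":[0,0,0],"gripper":0.025},{"dp":[0,0,0],"delta_rot":[0,0,0],"gripper":0.025}]'
python3 - <<'E'
from scr import *
M=cur(); to(585.5,-63.7,234,.22); print(M[:3,2])
P=[]
for i in range(4):
    p=read_camera('side'); np.savez(f'/tmp/hov{i}.npz',**p)
save(p,'hov.png')
c=proj(p,[585,-64,205])[0].astype(int); im=p['image'][c[1]-30:c[1]+30,c[0]-40:c[0]+40,::-1]; cv2.imwrite('pics/hovz.png',cv2.resize(im,None,fx=10,fy=10,interpolation=cv2.INTER_CUBIC)); print(c)
E
```

```text
clock: 12.0
ee_pos: [585.7, -64.2, 234.8]
orientation: [0.994, 0.109, 0.001, 0.0]
force: [-0.2, -0.2, -1.0]
finger_gap: 0.34
clock 12.00 pos [585.71 -64.2  234.83] yaw 0.219 j6 -0.44 F [-0.18 -0.16 -1.03] gap mm 29.1
tool dp mm: -0.10 -0.53 0.83 rotz -0.001
[ 1.90252333e-03  6.49533612e-05 -9.99998188e-01]
[274 189]
```

View pics/hovz.png

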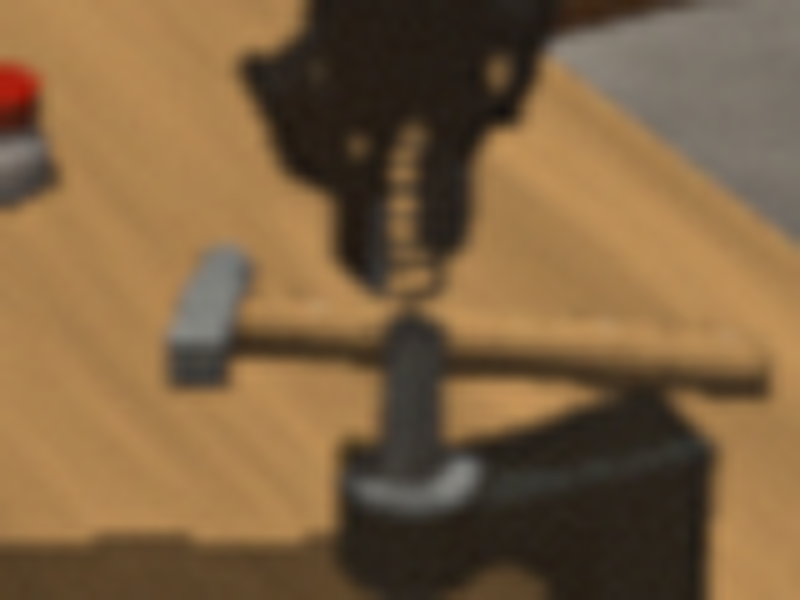

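```bash

python3 - <<'E'
from scr import *
ps=[dict(np.load(f'/tmp/hov{i}.npz')) for i in range(4)]
ps0=dict(np.load('/tmp/side0.npz'))
def pts(ps,c,r,z0,z1): return np.vstack([region(p,c,r,z0,z1) for p in ps])
c=(585,-65)
Pt=pts(ps,c,22,192,200); print('rod top',len(Pt),disc(Pt),Pt.mean(0))
Ps=pts(ps,c,20,150,190); print('rod side',len(Ps),Ps.mean(0),circ(Ps,12.))
# per-pixel lateral edge analysis: camera-lateral direction
cam=np.array([-74,-1222]); d=np.array(c)-cam; d=d/np.linalg.norm(d); n=np.array([-d[1],d[0]])
q=(Ps[:,:2]-c)@n; print('rod side lateral',np.percentile(q,[0,2,50,98,100]), 'depthwise min',np.percentile((Ps[:,:2]-c)@d,[2,50,98]))
for z0,z1 in((206,212),(210,217),(206,217)):
    R=pts(ps,c,26,z0,z1); R=R[:]
    print('ring',z0,z1,len(R),disc(R),circ(R,14.35),R.mean(0)); q=(R[:,:2]-c)@n; print(np.percentile(q,[0,2,50,98,100]))
p=ps[0]
u,v=proj(p,[585,-64,212])[0].astype(int)
vv,uu=np.mgrid[v-10:v+22,u-10:u+11]; X=w(p,uu,vv); print(u-10,v-10)
for r in X[...,2].round().astype(int): print(' '.join('%5d'%x for x in r))
E
```

```text
rod top 84 (array([585.26442145, -66.90343564]), array([21., 22., 25., 26., 26., 24., 23., 23., 23., 21., 18., 20.])) [584.47130761 -66.69860598 195.87139186]
rod side 230 [581.88448731 -71.93423925 170.26463979] [585.1342552  -63.23648897]
rod side lateral [-10.04747668  -9.98412767   0.75548348   8.3748512    8.43150137] depthwise min [-14.99524592  -7.96852589   1.2099316 ]
ring 206 212 1 (array([588.58695954, -69.81937492]), array([0., 0., 0., 0., 0., 0., 0., 0., 0., 0., 0., 0.])) [598.73394273 -79.96635705] [588.58695954 -69.81937492 211.28895134]
[-5.50206704 -5.50206704 -5.50206704 -5.50206704 -5.50206704]
ring 210 217 20 (array([581.14716222, -69.27072511]), array([25., 25., 23., 19., 14., 11., 11., 14., 17., 18., 21., 24.])) [581.91560289 -59.5204152 ] [579.13118457 -71.38396907 215.25474516]
[-8.94424455 -7.6362171   1.58311747 12.19252374 12.19762824]
ring 206 217 20 (array([581.14716222, -69.27072511]), array([25., 25., 23., 19., 14., 11., 11., 14., 17., 18., 21., 24.])) [581.91560289 -59.5204152 ] [579.13118457 -71.38396907 215.25474516]
[-8.94424455 -7.6362171   1.58311
[... 3368 characters left out ...]
 147   155   148   153   151   135   130   131   128   976   129   129
    2    -3     0   118   135   134   135   136   150   148   148   144   150   147   138   134   133   129   128   131   129
    5     2     3   116   134   136   133   139   144   141   146   141   145   142   136   134   135   134   131   127   130
   -1     3     1   135   133   136   136   133   139   140   140   132   142   133   132   137   976   133   128   131   129
    1     0     0   130   135   135   135   133   133   135   139   136   135   134   136   136   136   132   132   131   129
   -2    -5    -3   130   133   133   134   138   136   135   136   133   133   135   136   137   134   131   132   128   128
```

```bash

python3 - <<'E'
from scr import *
ps=[dict(np.load(f'/tmp/hov{i}.npz')) for i in range(4)]; p=ps[0]
im=np.mean([q['image'] for q in ps],0)
u0,v0,W,H=258,172,34,32
f=22
a=np.clip(im[v0:v0+H,u0:u0+W,::-1]*1.3,0,255).astype(np.uint8)
a=cv2.resize(a,None,fx=f,fy=f,interpolation=cv2.INTER_CUBIC)[:600]
t=np.linspace(0,2*np.pi,90)
def ring(c,r,z,col):
    q=(proj(p,np.c_[c[0]+r*np.cos(t),c[1]+r*np.sin(t),t*0+z])-[u0,v0]+.5)*f
    cv2.polylines(a,[q.astype(int)],True,col,1)
ring((585.7,-64.2),15.75,213.5,(0,255,255));ring((585.7,-64.2),12.95,213.5,(0,255,255))
ring((585.5,-63.7),12,197,(0,255,0)); ring((585.5,-63.7),12,150,(0,255,0)); ring((585.5,-63.7),28,135,(255,255,0))
cv2.imwrite('pics/ov.png',a); print(a.shape)
# profiles along rod
for zz in (150,160,170,180,190):
    q=proj(p,[585.5,-63.7,zz])[0]; cols=np.arange(-7,7.5,.5)
    pr=np.mean([cv2.remap(im.astype(np.float32).mean(2),np.float32([q[0]+cols]),np.float32([[q[1]+dv]*len(cols)]),cv2.INTER_LINEAR)[0] for dv in (-1,0,1)],0)
    print(q.round(2),pr.round().astype(int))
D=np.mean([q['depth'] for q in ps],0)
E
```

```text
(600, 748, 3)
[274.17 202.08] [117 108 101  96  94  94  92  86  79  69  62  60  59  59  58  56  54  54
  54  56  61  72  81  90  94  93  90  86  83]
[274.21 199.74] [128 127 127 127 127 125 120 110  97  82  70  63  59  59  58  56  54  54
  55  59  68  83  97 110 119 123 125 126 128]
[274.25 197.37] [126 125 124 123 121 120 115 107  96  82  71  64  60  59  58  56  55  55
  55  58  65  77  88  98 105 110 112 114 116]
[274.28 194.99] [91 89 86 81 77 74 71 68 63 58 55 54 55 57 58 57 56 55 54 53 53 52 53 55
 57 58 59 59 60]
[274.32 192.6 ] [ 79  80  81  81  80  79  77  75  71  64  59  54  52  52  52  52  52  52
  53  55  61  69  78  89  96 101 104 105 106]
```

View pics/ov.png

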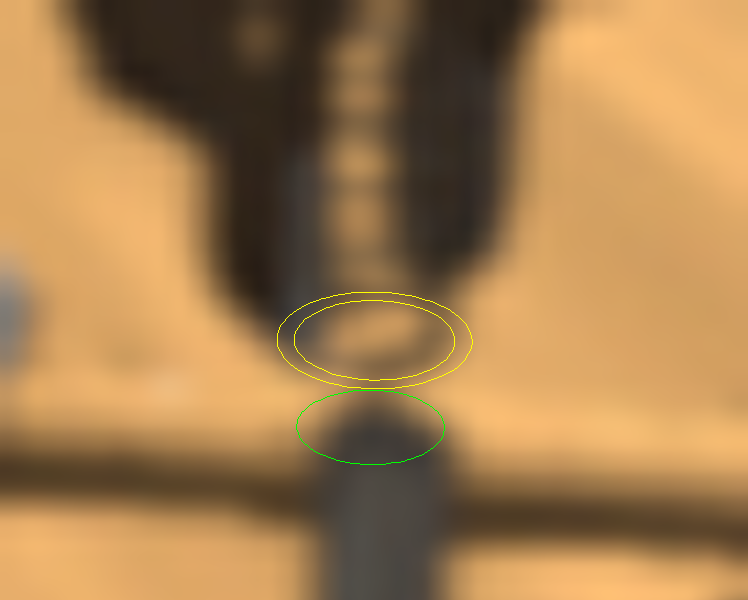

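```bash

python3 -m handwheel '[{"dp":[0.0016,0.0017,0.006],"delta_rot":[0,0,0],"gripper":0.025},{"dp":[0,0,0],"delta_rot":[0,0,0],"gripper":0.025},{"dp":[0,0,0],"delta_rot":[0,0,0],"gripper":0.025}]'
python3 - <<'E'
from scr import *
to(587.6,-65.5,221,.22)
ps=[]
for i in range(3):
    p=read_camera('side'); ps.append(p)
im=np.mean([q['image'] for q in ps],0); s=state(); print(s['ee_pos'],s['force'])
u0,v0,W,H=258,172,34,32
f=22
a=np.clip(im[v0:v0+H,u0:u0+W,::-1]*1.3,0,255).astype(np.uint8)
a=cv2.resize(a,None,fx=f,fy=f,interpolation=cv2.INTER_CUBIC)[:600]
t=np.linspace(0,2*np.pi,90)
B=np.array([-1.7,-.3])
def ring(c,r,z,col):
    q=(proj(p,np.c_[c[0]+r*np.cos(t),c[1]+r*np.sin(t),t*0+z])-[u0,v0]+.5)*f
    cv2.polylines(a,[q.astype(int)],True,col,1)
c=s['ee_pos'][:2]+B; zf=s['ee_pos'][2]-21.3
ring(c,15.75,zf,(0,255,255));ring(c,12.95,zf,(0,255,255))
c=np.array([587.6,-65.5])+B
ring(c,12,197,(0,255,0)); ring(c,12,150,(0,255,0))
cv2.imwrite('pics/ov2.png',a)
E
```

```text
clock: 12.45
ee_pos: [587.0, -64.7, 227.3]
orientation: [0.994, 0.11, -0.001, -0.001]
force: [0.1, 0.1, -0.6]
finger_gap: 0.342
clock 12.45 pos [586.97 -64.74 227.26] yaw 0.220 j6 -0.44 F [ 0.08  0.07 -0.63] gap mm 29.2
tool dp mm: 0.45 0.88 6.26 rotz -0.000
[587.02147928 -64.65625554 227.72674725] [-0.8919801   0.00159435 -0.40270131]
```

View pics/ov2.png

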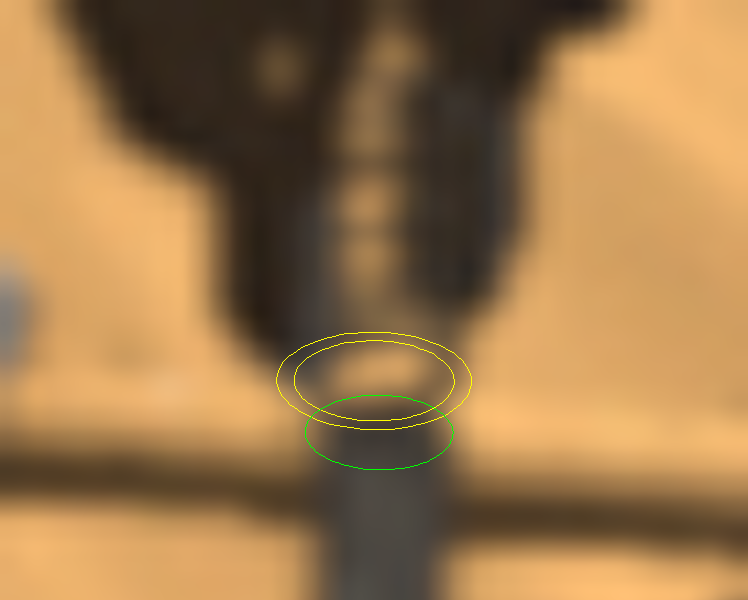

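```bash

python3 -m handwheel '[{"dp":[0.0005,0.0009,0.006],"delta_rot":[0,0,0],"gripper":0.025},{"dp":[0,0,0],"delta_rot":[0,0,0],"gripper":0.025},{"dp":[0,0,0],"delta_rot":[0,0,0],"gripper":0.025}]'
python3 -m handwheel '[{"dp":[0,0,0.001],"delta_rot":[0,0,0],"gripper":0.025},{"dp":[0,0,0.001],"delta_rot":[0,0,0],"gripper":0.025},{"dp":[0,0,0],"delta_rot":[0,0,0],"gripper":0.025}]'
python3 -m handwheel '[{"dp":[0,0,0.001],"delta_rot":[0,0,0],"gripper":0.025},{"dp":[0,0,0],"delta_rot":[0,0,0],"gripper":0.025}]'
```

```text
clock: 12.85
ee_pos: [587.6, -65.4, 221.3]
orientation: [0.994, 0.11, -0.001, -0.001]
force: [0.0, -0.0, -0.1]
finger_gap: 0.338
clock: 13.1
ee_pos: [587.6, -65.4, 219.6]
orientation: [0.994, 0.11, -0.0, -0.0]
force: [-0.1, 0.0, -0.7]
finger_gap: 0.341
clock: 13.27
ee_pos: [587.7, -65.4, 218.7]
orientation: [0.994, 0.11, -0.0, -0.0]
force: [0.0, -0.2, 0.3]
finger_gap: 0.342
```

```bash

for k in 1 2 3; do python3 -m handwheel '[{"dp":[0,0,0.001],"delta_rot":[0,0,0],"gripper":0.025},{"dp":[0,0,0],"delta_rot":[0,0,0],"gripper":0.025}]' | tail -5 | egrep 'ee_pos|force'; done; python3 -c "
from h import *
s=state();print(s['moment'].round(3),s['force'])"
```

```text
ee_pos: [587.7, -65.5, 217.8]
force: [0.0, -0.3, -0.3]
ee_pos: [587.9, -65.5, 216.9]
force: [1.5, -0.9, 3.0]
ee_pos: [588.1, -65.6, 215.9]
force: [4.3, -1.7, 0.8]
[-0.25  -0.588  0.045] [ 4.32844601 -1.70954823  0.82334816]
```

```bash

python3 -m handwheel '[{"dp":[0.0006,0.0004,0],"delta_rot":[0,0,0],"gripper":0.025},{"dp":[0,0,0],"delta_rot":[0,0,0],"gripper":0.025}]' | egrep 'ee_pos|force';python3 -c "
from h import *
s=state();print(s['moment'].round(3),s['force'])"
python3 -m handwheel '[{"dp":[0.0003,0.0003,0],"delta_rot":[0,0,0],"gripper":0.025},{"dp":[0,0,0],"delta_rot":[0,0,0],"gripper":0.025}]' | egrep 'ee_pos|force';python3 -c "
from h import *
s=state();print(s['moment'].round(3),s['force'])"
```

```text
ee_pos: [588.4, -65.8, 215.6]
force: [1.3, -0.9, 0.5]
[-0.152 -0.323  0.025] [ 1.25751276 -0.90494591  0.53427035]
ee_pos: [588.6, -65.9, 215.6]
force: [1.7, -0.2, -0.0]
[-0.113 -0.226  0.019] [ 1.69549035 -0.15426081 -0.02392688]
```

```bash

for k in 1 2 3; do python3 -m handwheel '[{"dp":[0,0,0.001],"delta_rot":[0,0,0],"gripper":0.025},{"dp":[0,0,0],"delta_rot":[0,0,0],"gripper":0.025}]' | egrep 'ee_pos|force';python3 -c "
from h import *
s=state();print(s['moment'].round(3),s['force'])"; done
```

```text
ee_pos: [588.6, -65.9, 214.5]
force: [1.3, -0.4, 0.3]
[-0.177 -0.25  -0.002] [ 1.26743322 -0.38844938  0.30769764]
ee_pos: [588.6, -65.9, 213.6]
force: [1.9, -0.7, -1.3]
[-0.088 -0.278 -0.007] [ 1.85366193 -0.72291038 -1.27304122]
ee_pos: [588.6, -65.9, 212.6]
force: [2.0, -0.7, 0.3]
[-0.099 -0.267  0.015] [ 2.01482737 -0.68832308  0.32322038]
```

```bash

python3 -m handwheel '[{"dp":[0.0004,0.0002,0.002],"delta_rot":[0,0,0],"gripper":0.025},{"dp":[0,0,0.002],"delta_rot":[0,0,0],"gripper":0.025},{"dp":[0,0,0],"delta_rot":[0,0,0],"gripper":0.025}]' | egrep 'ee_pos|force'
for k in 1 2 ; do python3 -m handwheel '[{"dp":[0,0,0.002],"delta_rot":[0,0,0],"gripper":0.025},{"dp":[0,0,0.002],"delta_rot":[0,0,0],"gripper":0.025},{"dp":[0,0,0],"delta_rot":[0,0,0],"gripper":0.025}]' | egrep 'ee_pos|force';python3 -c "
from h import *
s=state();print(s['moment'].round(3),s['force'])"; done
```

```text
ee_pos: [588.9, -65.9, 208.2]
force: [-0.1, -1.0, -1.3]
ee_pos: [589.0, -66.0, 204.3]
force: [0.5, -0.0, -1.1]
[-0.043 -0.007  0.035] [ 0.54346935 -0.00888011 -1.12103173]
ee_pos: [589.0, -66.0, 200.3]
force: [-0.3, -0.0, -0.2]
[-0.049 -0.018  0.004] [-0.26559952 -0.04226223 -0.23588223]
```

Free of lateral load and drag. Continuing down.

```bash

for k in 1 2 3; do python3 -m handwheel '[{"dp":[0,0,0.003],"delta_rot":[0,0,0],"gripper":0.025},{"dp":[0,0,0.003],"delta_rot":[0,0,0],"gripper":0.025},{"dp":[0,0,0.003],"delta_rot":[0,0,0],"gripper":0.025},{"dp":[0,0,0],"delta_rot":[0,0,0],"gripper":0.025}]' | egrep 'ee_pos|force';python3 -c "
from h import *
s=state();print(s['moment'].round(3),s['force'])"; done
```

```text
ee_pos: [588.9, -66.0, 191.0]
force: [0.4, 1.1, -1.1]
[-0.03  -0.059  0.011] [ 0.39652752  1.07448454 -1.12850947]
ee_pos: [589.0, -66.0, 182.1]
force: [-0.5, -0.3, -0.7]
[ 0.057 -0.061 -0.012] [-0.51813888 -0.34637603 -0.67118946]
ee_pos: [588.9, -65.9, 173.1]
force: [-0.0, 0.1, -0.8]
[ 0.011 -0.064  0.024] [-0.04097095  0.11924356 -0.81362297]
```

```bash

python3 -m handwheel '[{"dp":[0,0,0.003],"delta_rot":[0,0,0],"gripper":0.025},{"dp":[0,0,0.003],"delta_rot":[0,0,0],"gripper":0.025},{"dp":[0,0,0.003],"delta_rot":[0,0,0],"gripper":0.025},{"dp":[0,0,0.003],"delta_rot":[0,0,0],"gripper":0.025},{"dp":[0,0,0],"delta_rot":[0,0,0],"gripper":0.025}]' | egrep 'ee_pos|force'
python3 -m handwheel '[{"dp":[0,0,0.002],"delta_rot":[0,0,0],"gripper":0.025},{"dp":[0,0,0.001],"delta_rot":[0,0,0],"gripper":0.025},{"dp":[0,0,0],"delta_rot":[0,0,0],"gripper":0.025}]' | egrep 'ee_pos|force'
python3 -m handwheel '[{"dp":[0,0,0.001],"delta_rot":[0,0,0],"gripper":0.025},{"dp":[0,0,0],"delta_rot":[0,0,0],"gripper":0.025}]' | egrep 'ee_pos|force'
```

```text
ee_pos: [588.9, -65.9, 161.1]
force: [-0.8, -0.1, -0.4]
ee_pos: [589.0, -66.0, 158.5]
force: [-0.8, -1.2, -0.8]
ee_pos: [589.1, -66.0, 157.7]
force: [-1.5, -0.9, 0.2]
```

```bash

for k in 1 2 ; do python3 -m handwheel '[{"dp":[0,0,0.0007],"delta_rot":[0,0,0],"gripper":0.025},{"dp":[0,0,0],"delta_rot":[0,0,0],"gripper":0.025}]' | egrep 'ee_pos|force'; done
```

```text
ee_pos: [589.1, -66.0, 157.0]
force: [-1.0, -1.2, 0.1]
ee_pos: [589.1, -66.0, 156.4]
force: [-1.7, -1.4, 0.8]
```

```bash

for k in 1 2 ; do python3 -m handwheel '[{"dp":[0,0,0.0007],"delta_rot":[0,0,0],"gripper":0.025},{"dp":[0,0,0],"delta_rot":[0,0,0],"gripper":0.025},{"dp":[0,0,0],"delta_rot":[0,0,0],"gripper":0.025}]' | egrep 'ee_pos|force'; done
```

```text
ee_pos: [589.2, -66.0, 155.8]
force: [-2.9, -1.2, 4.1]
ee_pos: [589.2, -66.0, 155.2]
force: [-2.5, -2.0, 4.7]
```

```bash

python3 -m handwheel '[{"dp":[0,0,-0.0007],"delta_rot":[0,0,0],"gripper":0.055},{"dp":[0,0,0],"delta_rot":[0,0,0],"gripper":0.055},{"dp":[0,0,0],"delta_rot":[0,0,0],"gripper":0.055},{"dp":[0,0,0],"delta_rot":[0,0,0],"gripper":0.055},{"dp":[0,0,-0.01],"delta_rot":[0,0,0],"gripper":0.055}]' | egrep 'ee_pos|force|gap'
python3 -m handwheel '[{"dp":[0,0,-0.02],"delta_rot":[0,0,0],"gripper":0.06},{"dp":[0,0,-0.03],"delta_rot":[0,0,0],"gripper":0.07},{"dp":[0,0,-0.03],"delta_rot":[0,0,0],"gripper":0.07},{"dp":[0,0,-0.03],"delta_rot":[0,0,0],"gripper":0.07},{"dp":[0,0,0],"delta_rot":[0,0,0],"gripper":0.07}]' | egrep 'ee_pos|force|gap'
python3 - <<'E'
from scr import *
to(529,-224,150,.22)
p=read_camera('side')
c=proj(p,[588,-66,170])[0].astype(int); im=p['image'][c[1]-30:c[1]+30,c[0]-40:c[0]+40,::-1]; cv2.imwrite('pics/seat.png',cv2.resize(im,None,fx=10,fy=10,interpolation=cv2.INTER_CUBIC)); np.savez('/tmp/seat.npz',**p)
u,v=c
vv,uu=np.mgrid[v-10:v+18,u-10:u+11]; X=w(p,uu,vv); print(u-10,v-10)
for r in X[...,2].round().astype(int): print(' '.join('%5d'%x for x in r))
E
```

```text
ee_pos: [588.4, -65.8, 164.3]
force: [-0.1, 0.5, -0.2]
finger_gap: 0.643
ee_pos: [590.7, -66.3, 282.2]
force: [0.6, -0.0, 1.1]
finger_gap: 0.82
clock 18.85 pos [590.72 -66.29 282.2 ] yaw 0.220 j6 -0.44 F [ 0.55 -0.04  1.13] gap mm 70.0
tool dp mm: -94.66 140.44 132.20 rotz 0.000
265 187
  976    -5    -1    -1     2     3     1     6    -1    -2     2     1     3     3    -3    -2     6     2     0     1    -3
   -3     3    -1    -2     2     0     3     6     2    -1     1    -2     0     0     5     0     1     1     4    -6     0
   24    29    18    27    22    25    22    25    -1     4    -3     0    -1    -5     1    -2     3     0    -1    -1     4
   22    26    25    25    25    23    23    26   200   195   197   197    27    23    27    24    25    22    19    25    25
   23    21    17    19    23    23    25   198   195   194   196   196   197    25    23    29    24    21    25    21    28
  976    14    16   976    20    13    22   196   197   196   190   196   195    25    21    23    18    18    20    21    22
   13    14    14    11    13    12   189   192   195   
[... 2015 characters left out ...]
 134   134   132   136   132   131   131   129   127   125   126   123
    1     2   122   122   130   130   130   132   134   133   137   135   127   133   129   131   123   123   120   118   120
    3     0   116   123   124   126   125   127   126   129   133   130   125   129   128   123   118   123   120   115   115
   -5     1   116   119   117   121   123   123   125   126   121   125   124   124   121   122   117   114   113   111   113
    1     5   976   114   113   117   119   120   124   119   120   121   119   121   116   115   112   109   108   103   102
    1     1   102   109   110   108   116   114   120   117   116   119   117   115   113   112   106   107   105   105   103
```

View pics/seat.png

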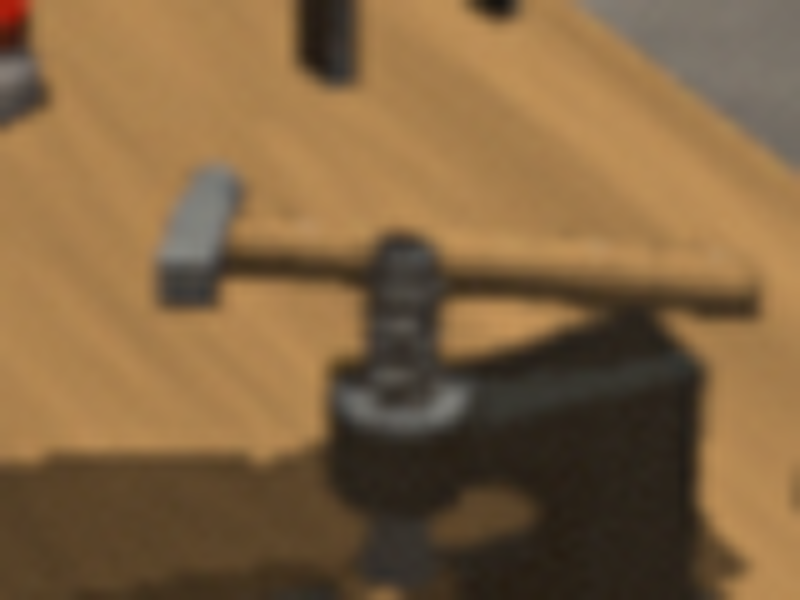

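```bash

python3 -m handwheel '[{"dp":[-0.0185,0.0285,0.008],"delta_rot":[0,0,0],"gripper":0.07},{"dp":[-0.0185,0.0285,0.008],"delta_rot":[0,0,0],"gripper":0.07},{"dp":[-0.0185,0.0285,0.008],"delta_rot":[0,0,0],"gripper":0.07},{"dp":[-0.0185,0.0285,0.008],"delta_rot":[0,0,0],"gripper":0.07},{"dp":[-0.0185,0.0285,0.008],"delta_rot":[0,0,0],"gripper":0.07}]' | egrep 'ee_pos|force|gap'
python3 -m handwheel '[{"dp":[0,0,0.035],"delta_rot":[0,0,0],"gripper":0.07},{"dp":[0,0,0.035],"delta_rot":[0,0,0],"gripper":0.07},{"dp":[0,0,0.035],"delta_rot":[0,0,0],"gripper":0.07},{"dp":[0,0,0.035],"delta_rot":[0,0,0],"gripper":0.07},{"dp":[0,0,0],"delta_rot":[0,0,0],"gripper":0.07}]' | egrep 'ee_pos|force|gap'
python3 - <<'E'
from scr import *
to(531.7,-225.6,17,.22); 
p=read_camera('side')
c=proj(p,[530,-225,40])[0].astype(int); im=p['image'][c[1]-30:c[1]+30,c[0]-40:c[0]+40,::-1]; cv2.imwrite('pics/cap1.png',cv2.resize(im,None,fx=10,fy=10,interpolation=cv2.INTER_CUBIC))
E
```

```text
ee_pos: [528.9, -226.4, 234.6]
force: [0.2, -0.4, 0.4]
finger_gap: 0.816
ee_pos: [527.0, -223.8, 89.5]
force: [-1.1, 1.0, -0.4]
finger_gap: 0.821
clock 19.73 pos [ 527.05 -223.82   89.53] yaw 0.219 j6 -0.74 F [-1.13  0.98 -0.37] gap mm 70.1
tool dp mm: 4.15 2.75 72.53 rotz -0.001
```

View pics/cap1.png

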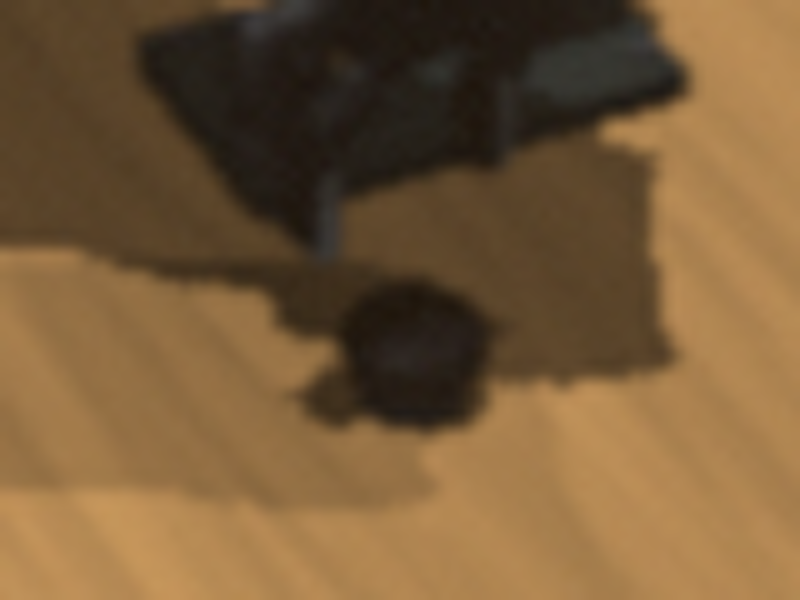

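```bash

python3 -m handwheel '[{"dp":[0.0041,0.0027,0.02],"delta_rot":[0,0,0],"gripper":0.075},{"dp":[0,0,0.01],"delta_rot":[0,0,0],"gripper":0.075},{"dp":[0,0,0],"delta_rot":[0,0,0],"gripper":0.075},{"dp":[0,0,0],"delta_rot":[0,0,0],"gripper":0.075}]' | egrep 'ee_pos|force|gap'
python3 - <<'E'
from scr import *
to(531.7,-225.6,17,.22); 
E
```

```text
ee_pos: [534.6, -226.9, 66.6]
force: [0.8, 0.3, -0.4]
finger_gap: 0.879
clock 20.12 pos [ 534.62 -226.87   66.61] yaw 0.220 j6 -0.74 F [ 0.75  0.34 -0.44] gap mm 75.1
tool dp mm: -2.57 -1.87 49.61 rotz 0.000
```

```bash

python3 -m handwheel '[{"dp":[-0.0026,-0.0019,0.02],"delta_rot":[0,0,0],"gripper":0.075},{"dp":[0,0,0.02],"delta_rot":[0,0,0],"gripper":0.075},{"dp":[0,0,0.008],"delta_rot":[0,0,0],"gripper":0.075},{"dp":[0,0,0],"delta_rot":[0,0,0],"gripper":0.065},{"dp":[0,0,0],"delta_rot":[0,0,0],"gripper":0.054}]' | egrep 'ee_pos|force|gap'
python3 -m handwheel '[{"dp":[0,0,0],"delta_rot":[0,0,0],"gripper":0.0535},{"dp":[0,0,0],"delta_rot":[0,0,0],"gripper":0.0535},{"dp":[0,0,0],"delta_rot":[0,0,0],"gripper":0.0535}]' | egrep 'ee_pos|force|gap'
python3 - <<'E'
from scr import *
to(531.7,-225.6,17,.22); 
E
```

```text
ee_pos: [531.8, -225.7, 18.5]
force: [-0.0, -0.2, -0.6]
finger_gap: 0.645
ee_pos: [531.8, -225.7, 18.5]
force: [0.5, -0.0, -0.1]
finger_gap: 0.62
clock 20.78 pos [ 531.84 -225.74   18.48] yaw 0.220 j6 -0.74 F [ 0.54 -0.02 -0.14] gap mm 53.0
tool dp mm: -0.10 -0.16 1.48 rotz -0.000
```

```bash

python3 -m handwheel '[{"dp":[0,0,0],"delta_rot":[0,0,0],"gripper":0.07},{"dp":[0,0,0],"delta_rot":[0,0,0],"gripper":0.07},{"dp":[0,0,0],"delta_rot":[0,0,0.121],"gripper":0.07},{"dp":[0,0,0],"delta_rot":[0,0,0.121],"gripper":0.07},{"dp":[0,0,0],"delta_rot":[0,0,0.121],"gripper":0.07}]' | egrep 'ee_pos|force|gap'
for k in 1 2; do python3 -m handwheel '[{"dp":[0,0,0],"delta_rot":[0,0,0.121],"gripper":0.07},{"dp":[0,0,0],"delta_rot":[0,0,0.121],"gripper":0.07},{"dp":[0,0,0],"delta_rot":[0,0,0.121],"gripper":0.07},{"dp":[0,0,0],"delta_rot":[0,0,0.121],"gripper":0.07},{"dp":[0,0,0],"delta_rot":[0,0,0.121],"gripper":0.07}]' | egrep 'ee_pos|force|gap'; done
python3 -m handwheel '[{"dp":[0,0,0],"delta_rot":[0,0,0],"gripper":0.06},{"dp":[0,0,0],"delta_rot":[0,0,0],"gripper":0.045},{"dp":[0,0,0],"delta_rot":[0,0,0],"gripper":0.045},{"dp":[0,0,0],"delta_rot":[0,0,0],"gripper":0.045},{"dp":[0,0,0],"delta_rot":[0,0,0],"gripper":0.045}]' | egrep 'ee_pos|force|gap'
python3 - <<'E'
from scr import *
to(588.8,-66,250,-1.35); 
E
```

```text
ee_pos: [531.5, -225.6, 17.7]
force: [1.1, -0.1, -0.0]
finger_gap: 0.82
ee_pos: [531.5, -225.6, 17.7]
force: [-0.2, 0.1, -0.2]
finger_gap: 0.822
ee_pos: [531.5, -225.5, 17.6]
force: [-0.3, -0.1, 0.4]
finger_gap: 0.821
ee_pos: [531.6, -225.6, 18.2]
force: [-2.0, 0.8, 7.7]
finger_gap: 0.58
clock 22.45 pos [ 531.6  -225.61   18.19] yaw -1.348 j6 0.83 F [-2.04  0.83  7.65] gap mm 49.5
tool dp mm: -143.07 -90.98 -231.81 rotz 0.002
```

```bash

python3 -m handwheel '[{"dp":[0,0,-0.01],"delta_rot":[0,0,0],"gripper":0.045},{"dp":[0,0,-0.04],"delta_rot":[0,0,0],"gripper":0.045},{"dp":[0,0,-0.04],"delta_rot":[0,0,0],"gripper":0.045},{"dp":[0,0,-0.04],"delta_rot":[0,0,0],"gripper":0.045},{"dp":[0,0,-0.04],"delta_rot":[0,0,0],"gripper":0.045}]' | egrep 'ee_pos|force|gap'
python3 -m handwheel '[{"dp":[0,0,-0.04],"delta_rot":[0,0,0],"gripper":0.045},{"dp":[-0.02,-0.013,-0.03],"delta_rot":[0,0,0],"gripper":0.045},{"dp":[0,0,0],"delta_rot":[0,0,0],"gripper":0.045},{"dp":[0,0,0],"delta_rot":[0,0,0],"gripper":0.045}]' | egrep 'ee_pos|force|gap'
python3 - <<'E'
from scr import *
to(588.8,-66,245,-1.35); 
E
```

```text
ee_pos: [531.1, -225.4, 190.0]
force: [1.1, -0.5, -1.1]
finger_gap: 0.582
ee_pos: [540.2, -202.7, 259.6]
force: [0.6, -0.7, -1.9]
finger_gap: 0.58
clock 23.20 pos [ 540.24 -202.74  259.62] yaw -1.349 j6 0.88 F [ 0.55 -0.69 -1.88] gap mm 49.5
tool dp mm: -122.72 -77.43 14.62 rotz 0.001
```

```bash

python3 -m handwheel '[{"dp":[-0.0245,-0.0155,0],"delta_rot":[0,0,0],"gripper":0.045},{"dp":[-0.0245,-0.0155,0],"delta_rot":[0,0,0],"gripper":0.045},{"dp":[-0.0245,-0.0155,0],"delta_rot":[0,0,0],"gripper":0.045},{"dp":[-0.0245,-0.0155,0],"delta_rot":[0,0,0],"gripper":0.045},{"dp":[-0.0245,-0.0155,0],"delta_rot":[0,0,0],"gripper":0.045}]' | egrep 'ee_pos|force|gap'
python3 -m handwheel '[{"dp":[0,0,0.01],"delta_rot":[0,0,0],"gripper":0.045},{"dp":[0,0,0.01],"delta_rot":[0,0,0],"gripper":0.045},{"dp":[0,0,0],"delta_rot":[0,0,0],"gripper":0.045},{"dp":[0,0,0],"delta_rot":[0,0,0],"gripper":0.045},{"dp":[0,0,0],"delta_rot":[0,0,0],"gripper":0.045}]' | egrep 'ee_pos|force|gap'
python3 - <<'E'
from scr import *
to(588.8,-66,225,-1.35); print(cur()[:3,2])
p=read_camera('side')
c=proj(p,[588,-66,200])[0].astype(int); im=p['image'][c[1]-30:c[1]+30,c[0]-40:c[0]+40,::-1]; cv2.imwrite('pics/cap2.png',cv2.resize(im,None,fx=10,fy=10,interpolation=cv2.INTER_CUBIC))
E
```

```text
ee_pos: [588.8, -66.1, 256.0]
force: [1.0, -1.3, -1.0]
finger_gap: 0.584
ee_pos: [588.9, -68.1, 237.4]
force: [0.9, 0.4, -0.7]
finger_gap: 0.581
clock 24.03 pos [588.91 -68.12 237.36] yaw -1.354 j6 1.13 F [ 0.87  0.38 -0.72] gap mm 49.7
tool dp mm: -2.09 -0.35 12.36 rotz -0.004
[-1.31634831e-03  8.33878677e-04 -9.99998786e-01]
```

View pics/cap2.png

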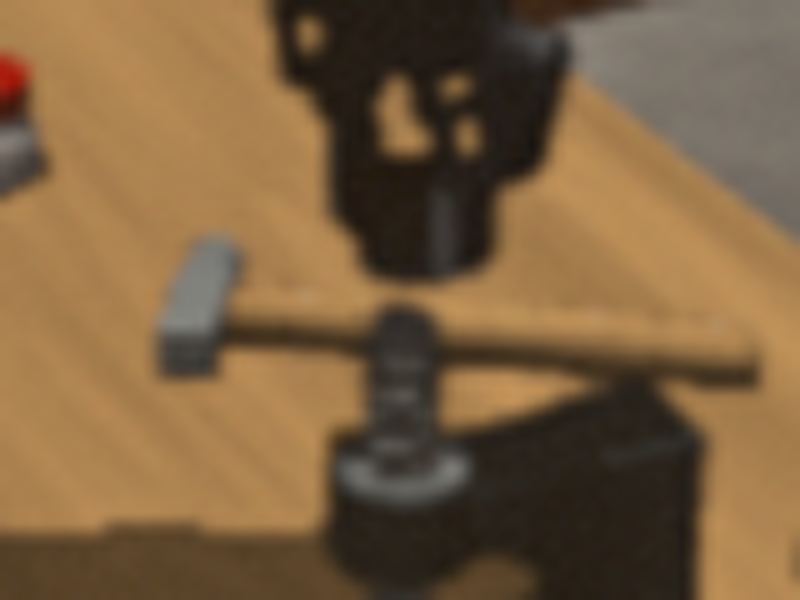

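```bash

python3 -m handwheel '[{"dp":[-0.0021,-0.0003,0.006],"delta_rot":[0,0,0],"gripper":0.045},{"dp":[0,0,0.006],"delta_rot":[0,0,0],"gripper":0.045},{"dp":[0,0,0],"delta_rot":[0,0,0],"gripper":0.045},{"dp":[0,0,0],"delta_rot":[0,0,0],"gripper":0.045}]' | egrep 'ee_pos|force|gap'
for k in 1 2 3; do python3 -m handwheel '[{"dp":[0,0,0.0015],"delta_rot":[0,0,0],"gripper":0.045},{"dp":[0,0,0.0015],"delta_rot":[0,0,0],"gripper":0.045},{"dp":[0,0,0],"delta_rot":[0,0,0],"gripper":0.045}]' | egrep 'ee_pos|force'; done
python3 - <<'E'
from scr import *
to(588.8,-66,204,-1.35); print(state()['moment'])
E
```

```text
ee_pos: [588.8, -65.0, 225.2]
force: [-0.1, -0.7, -0.7]
finger_gap: 0.578
ee_pos: [589.0, -64.9, 222.5]
force: [-0.7, 1.0, -1.3]
ee_pos: [588.9, -64.9, 219.4]
force: [0.4, -0.1, -0.9]
ee_pos: [588.9, -64.9, 216.4]
force: [-0.2, -0.0, -0.7]
clock 25.17 pos [588.95 -64.92 216.36] yaw -1.353 j6 1.13 F [-0.22 -0.05 -0.7 ] gap mm 49.9
tool dp mm: 1.03 0.38 12.36 rotz -0.003
[ 0.0292656  -0.04083472 -0.06033215]
```

```bash

python3 -m handwheel '[{"dp":[0.001,0.0003,0],"delta_rot":[0,0,0],"gripper":0.045},{"dp":[0,0,0.001],"delta_rot":[0,0,0],"gripper":0.045},{"dp":[0,0,0],"delta_rot":[0,0,0],"gripper":0.045}]' | egrep 'ee_pos|force|gap'
for k in 1 2 3; do python3 -m handwheel '[{"dp":[0,0,0.001],"delta_rot":[0,0,0],"gripper":0.045},{"dp":[0,0,0],"delta_rot":[0,0,0],"gripper":0.045}]' | egrep 'ee_pos|force'; done
python3 - <<'E'
from scr import *
to(588.8,-66,204,-1.35); print(state()['moment'])
E
```

```text
ee_pos: [588.9, -66.0, 215.5]
force: [1.1, -0.5, -1.3]
finger_gap: 0.583
ee_pos: [588.9, -66.0, 214.5]
force: [-1.0, -1.0, -1.2]
ee_pos: [588.9, -65.9, 213.5]
force: [-0.6, -1.1, -1.1]
ee_pos: [588.9, -65.9, 212.5]
force: [0.5, 0.1, -1.2]
clock 25.92 pos [588.9  -65.93 212.5 ] yaw -1.353 j6 1.13 F [ 0.47  0.14 -1.21] gap mm 49.6
tool dp mm: 0.05 0.11 8.50 rotz -0.003
[-0.05596056 -0.01081776 -0.05212583]
```

```bash

python3 -m handwheel '[{"dp":[0,0,0.002],"delta_rot":[0,0,0],"gripper":0.045},{"dp":[0,0,0.002],"delta_rot":[0,0,0],"gripper":0.045},{"dp":[0,0,0.002],"delta_rot":[0,0,0],"gripper":0.045},{"dp":[0,0,0],"delta_rot":[0,0,0],"gripper":0.045}]' | egrep 'ee_pos|force|gap'
for k in 1 2 3; do python3 -m handwheel '[{"dp":[0,0,0.001],"delta_rot":[0,0,0],"gripper":0.045},{"dp":[0,0,0],"delta_rot":[0,0,0],"gripper":0.045},{"dp":[0,0,0],"delta_rot":[0,0,0],"gripper":0.045}]' | egrep 'ee_pos|force'; done
```

```text
ee_pos: [588.7, -66.0, 206.1]
force: [-0.1, -1.4, -1.4]
finger_gap: 0.579
ee_pos: [588.8, -66.0, 205.5]
force: [-0.7, -1.3, -1.8]
ee_pos: [588.9, -66.0, 204.6]
force: [-2.5, -2.2, -1.3]
ee_pos: [588.9, -66.0, 203.6]
force: [-1.9, -2.6, -0.8]
```

```bash

python3 -m handwheel '[{"dp":[0.0003,0.0004,0.0007],"delta_rot":[0,0,0],"gripper":0.045},{"dp":[0,0,0],"delta_rot":[0,0,0],"gripper":0.045},{"dp":[0,0,0],"delta_rot":[0,0,0],"gripper":0.045}]' | egrep 'ee_pos|force|gap'
for k in 1 ; do python3 -m handwheel '[{"dp":[0,0,0.0007],"delta_rot":[0,0,0],"gripper":0.045},{"dp":[0,0,0],"delta_rot":[0,0,0],"gripper":0.045},{"dp":[0,0,0],"delta_rot":[0,0,0],"gripper":0.045}]' | egrep 'ee_pos|force'; done
```

```text
ee_pos: [588.7, -66.2, 202.9]
force: [-0.5, -1.1, -0.7]
finger_gap: 0.583
ee_pos: [588.7, -66.2, 202.3]
force: [-0.5, -0.2, -0.1]
```

```bash

for k in 1 2 ; do python3 -m handwheel '[{"dp":[0,0,0.0008],"delta_rot":[0,0,0],"gripper":0.045},{"dp":[0,0,0],"delta_rot":[0,0,0],"gripper":0.045},{"dp":[0,0,0],"delta_rot":[0,0,0],"gripper":0.045}]' | egrep 'ee_pos|force'; done
```

```text
ee_pos: [588.7, -66.3, 201.5]
force: [-0.3, 0.4, -0.1]
ee_pos: [588.7, -66.3, 200.7]
force: [1.0, 0.0, 2.1]
```

```bash

python3 -m handwheel '[{"dp":[0,0,0],"delta_rot":[0,0,0],"gripper":0.058},{"dp":[0,0,0],"delta_rot":[0,0,0],"gripper":0.07},{"dp":[0,0,0],"delta_rot":[0,0,0],"gripper":0.07},{"dp":[0,0,0],"delta_rot":[0,0,0],"gripper":0.07}]' | egrep 'ee_pos|force|gap'
python3 -m handwheel '[{"dp":[0,0,-0.01],"delta_rot":[0,0,0],"gripper":0.075},{"dp":[0,0,-0.02],"delta_rot":[0,0,0],"gripper":0.075},{"dp":[0,0,-0.03],"delta_rot":[0,0,0],"gripper":0.075},{"dp":[0,0,-0.03],"delta_rot":[0,0,0],"gripper":0.075},{"dp":[0,0,-0.03],"delta_rot":[0,0,0],"gripper":0.075}]' | egrep 'ee_pos|force|gap'
python3 -m handwheel '[{"dp":[-0.03,0,0],"delta_rot":[0,0,0],"gripper":0.075},{"dp":[-0.04,0,0],"delta_rot":[0,0,0],"gripper":0.075},{"dp":[-0.04,0,0],"delta_rot":[0,0,0],"gripper":0.075},{"dp":[-0.04,0,0],"delta_rot":[0,0,0],"gripper":0.075},{"dp":[-0.04,0,0],"delta_rot":[0,0,0],"gripper":0.075}]' | egrep 'ee_pos|force|gap'
python3 - <<'E'
from scr import *
ims=[]
for n in ('side','top'):
    p=read_camera(n)
    c=proj(p,[588,-66,190])[0].astype(int); im=p['image'][c[1]-30:c[1]+30,c[0]-20:c[0]+20,::-1]; ims.append(cv2.resize(im,None,fx=9,fy=9,interpolation=cv2.INTER_CUBIC))
    P=region(p,(587,-66),40,205,235); print(n,len(P)); print(disc(P),P[:,2].mean(),np.percentile(P[:,2],[2,50,98]))
    Pz=P[P[:,2]>217]; A=np.c_[Pz[:,:2]-Pz[:,:2].mean(0),np.ones(len(Pz))]; print('tilt',np.linalg.lstsq(A,Pz[:,2],rcond=None)[0])
cv2.imwrite('pics/fin.png',np.hstack(ims))
E
```

```text
ee_pos: [588.6, -66.3, 200.6]
force: [-0.2, -0.4, -0.1]
finger_gap: 0.824
ee_pos: [588.4, -66.4, 322.8]
force: [0.4, -0.3, 0.1]
finger_gap: 0.878
ee_pos: [546.9, 120.6, 321.8]
force: [1.8, 1.1, 0.7]
finger_gap: 0.881
side 115
(array([583.75971158, -68.49817313]), array([50., 49., 50., 51., 50., 50., 47., 48., 50., 51., 50., 51.])) 215.03959816317237 [206.02713857 216.75206535 221.56778396]
tilt [1.89812738e-03 1.01985890e-02 2.18929971e+02]
top 304
(array([586.68537002, -63.56765866]), array([49., 51., 51., 51., 50., 50., 50., 51., 52., 51., 51., 51.])) 218.30281889098228 [208.86115932 218.85341444 223.40070962]
tilt [-1.02749728e-02 -2.39811673e-03  2.20166860e+02]
```

View pics/fin.png

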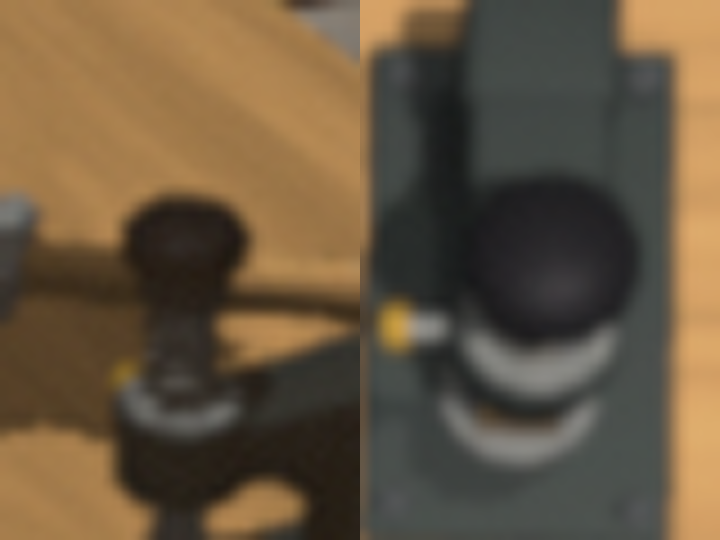

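```bash
python3 -m handwheel '[{"dp":[0,0,0],"delta_rot":[0,0,0],"gripper":0.075},{"dp":[0,0,0],"delta_rot":[0,0,0],"gripper":0.075}]' | egrep 'clock|force'; python3 -c "
from workcell import *
print(sign_off())"
```

```text
clock: 29.43
force: [-0.0, -0.6, -0.1]
the job is handed in; nothing more can be done
None
```

The press is back together: the spring is on its seat, the palm cap is fitted on top of it, and the job was handed in at about 29.4 s of the 72 s.

- **Spring:** I showed the held spring to the side camera to find its tail, then turned it to match the keyway, which I had read from both cameras. The tail dropped in without any turning. After about 1.5 mm of sideways centring it slid down with almost no drag. It met the seat with 4.7 N at most, and the side picture showed its top near 185 mm with the rod standing out above it.
- **Cap:** It was centred in the jaws, lowered over the rod and let go at about 3 N on the spring. The final pictures show it upright (tilt about 0.01 rad), its top near 220 mm against the expected 221 mm.
- **Robot and bystanders:** The gripper is clear of the press and touching nothing. I never touched the bystanders, though I made no separate final check that they had not moved.

**Disagreements:**
- The cameras put the rod 2–3 mm from where the forces showed it to be, so I trusted the forces.
- The final top view put the cap about 1.2 mm from the rod's apparent centre. That is about the 1 mm play in the fit.
- The fingers pressed on the bench with about 8 N while gripping the cap.
- The gripper read about 2.5 mm less than the true width on both parts, but it held each one firmly.

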